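Ready the bench shaker for a run

ROBOT

A 6-joint arm with a two-finger parallel gripper is mounted at the origin on the work surface. World frame = base frame: x ahead of the robot, y to its left, z up, the work surface at z = 0. Lengths are in m, angles in rad, forces in N, time in s.
With the tool pointing down it reaches from about 0.425 to 0.95 m from the base axis. Payload 3.5 kg.
Tool frame: the origin (TCP) lies midway between the tips of the shut fingers; the grasp point (between the pads) lies 19 mm behind it; z points along the fingers, y is the line along which they close (so a half turn about z gives the same grasp; the last joint's range is limited). The gripper opens to 85 mm and grips with 20 to 120 N. Pads are 22 mm wide; open, the fingers measure 114 mm over their backs; the gripper's body (76 mm by 85 mm) begins 54 mm behind the grasp point. The pads swing forward as they close: fully open they stand 13 mm farther back than shut.
Start: joints at [-1.379, 0.286, 1.577, -0, 1.279, -0.15], TCP at [0.226, -0.636, 0.231] pointing down, gripper open.
Joint ranges: [-2.77, 2.77], [-0.9, 2.22], [0.21, 2.48], [-1.53, 4.67], [0.24, 2.81], [-2.84, 2.84]. Speed limits (rad/s): [2.79, 2.79, 3.14, 3.14, 3.14, 3.14].

INTERFACE

Orientations are given as a unit quaternion [x, y, z, w].
In Python, from plant import ctrl gives the robot as it stands.
- The arm moves only by the tool move_arm, never from a script. Its argument "plan" is a list of rows, each an object of numbers: "x", "y", "z": the shift along the tool's x, y, z in m; "yaw": the turn about the tool's z in rad; "fingers": the closure, from 0 (fully open) to 1 (shut). In form: [{"x": .., "y": .., "z": .., "yaw": .., "fingers": ..}, ...]. A call has 1 to 5 rows; each row is the pose to reach, as a shift and turn from the pose commanded when the call began, along the tool's axes at that moment; what a row does not reach only later rows make up. A row lasts 1/10 s, in which the tool goes at most 50 mm and 8.59 degrees, less where a joint would pass 70% of its speed; a pose out of reach is approached as far as the arm can. A call with a gripper value outside its range is refused whole. The fingers move at their own pace and stop on an object; "force" is the grip in N (left out, the last holds). Time passes only in rows, so rows that repeat a pose let the fingers close. It gives the time, the measured TCP pose, the force, the opening and the grip force at its end, in the units of the state.
- ctrl.get_state(): the state, without advancing time (a new reading comes with each control period).
- ctrl.read_camera(name): name is "scene" or "top" or "wrist"; returns the picture (480x640x3 uint8, red, green, blue); there is no depth.
- ctrl.camera_model(name): a dict with "intrinsics" (3x3 intrinsics, pixels), "distortion" ([k1, k2, p1, p2, k3] as OpenCV has them; the pictures are not rectified), "cam_to_world" (4x4, takes a point from camera to world coordinates); the wrist camera has in their place "tool_from_camera" (4x4, takes a point from camera to tool coordinates, whose origin is the TCP and whose axes are the flange's). Camera axes: x right, y up, looking along -z (the intrinsics and any distortion apply to the point x, -y, -z); pixel columns grow to the right and rows downward; lengths in m; the calibration is good to about 2 mm. A picture is of the moment at which its call begins: read the wrist's pose just before it. camera_model takes no time and is no camera call.
- ctrl.sign_off(): hands the job in; it is judged then, once.
The state is a dict: "time": time; "qpos": joint angles; "dq": joint speeds; "joint_efforts": joint torques, N m; "eef_pos": TCP position; "tcp_rot": TCP orientation; "contact_force": force on the tool from outside, world axes, zero at the start; "wrist_torque": the same for the moment, N m; "opening": opening from 0.0 (shut) to 1.0 (fully open); "finger_force": force on a finger pad.
Only numpy, scipy, OpenCV 4.12 (cv2) and the standard library are available. Lean on these libraries where they do the work, as an engineer would, in place of code of your own. Each camera call takes 0.05 s, during which the arm holds its last target. There are 200 camera calls.

TASK

Get the bench shaker ready for its next run: while the lock pin is still holding the tray, turn the speed dial fully anticlockwise to its zero stop and stand every sample vessel waiting on the bench upright on the floor of the tray, between the rods (any order, any lane). Only when the dial is at zero and all the samples are in, draw the lock pin out and park it upright, right inside the side notch of the lock block, its collar resting on the block. Leave the solvent bottle, the tip box and the wipe box where they are.

Things in the scene. Friction and masses are not known exactly. Their poses are not given: they have to be found in the camera images.
- shaker: white bench shaker, not movable; case x -178 to 115 mm, y -125 to 125 mm. Origin on the bench below the tray's centre; x points from the sloping console in front to the back, y left, z up; yaw within 0.25 rad of 0. An aluminium lock block on its right side (x -71 to 70 mm, y -125 to -171 mm, top 102 mm up) has the bore and the notch for the lock pin
- tray_floor (a point): centre of the tray floor's upper face, 100 mm up, turned like the shaker. Steel tray 192 (x) x 212 mm (y) inside, rim 22 mm high; two 8 mm rods along x at y = -35 and 35 mm, tops 26 mm above the floor, make three lanes centred on y = -72, 0, 72 mm, at least 62 mm clear; each takes two vessels at x = -46 and 46 mm. With the pin out the tray glides 12 mm either way along y (2 N)
- dial (a joint): speed dial on the sloping console, rad; 0 is the zero (off) stop, fully anticlockwise seen from above; it grows clockwise to 4.7. Starts between 1.3 and 3.6. Friction 0.03 N m, no spring and no clicks: it stays where it is left
- dial_grip (a point): point to grip on the dial's axis, at x -149, y 55, z 100 mm in the shaker's frame, 37 mm out from the console face. Its z axis is the dial's axis, leaning 0.20 rad from vertical towards the shaker's front (-x). The grip bar lies along the point's own x and turns with the dial: 40 mm long, 14 mm thick (along y), from 25 mm below to 7 mm above this point, on a 42 mm disc
- lock_pin: loose steel lock pin, upright, seated in the bore at the start; origin on its axis at the underside of its collar. Below: shank 10 mm diameter, 45 mm long, tapered tip. Above: collar 26 mm diameter, 6 mm thick, then a black round grip 23 mm diameter from 6 to 44 mm above the origin. 80 g
- bore (a point): centre of the bore's mouth, where the seated pin's origin is: x 45, y -148, z 102 mm in the shaker's frame; turned like the shaker. The vertical bore, 12.5 mm diameter, goes through an ear of the tray (10 mm thick, its top at this height) and the block under it. Lift the pin 50 mm to clear it
- notch (a point): where the parked pin's origin belongs: x -45, y -148, z 102 mm in the shaker's frame, 90 mm in front of the bore; turned like the shaker. The notch is a vertical slot right through the block, 14 mm wide along x, closed end 7 mm from here towards +y, open towards -y (outer face 23 mm from here). The shank enters from the open side or from above; the collar rests on the block's flat top
- jar_1: squat amber glass jar with a white screw lid, 50 mm diameter, 58 mm high, 120 g. Round about its own z axis; origin at the centre of its underside, z up through the lid. Absent in some starts
- jar_2: the same kind of jar as jar_1. Absent in some starts
- bottle_1: white plastic bottle with a ribbed white cap; body 48 mm diameter up to 44 mm, sloping shoulder, cap 34 mm diameter from 52 mm to the top at 68 mm, 100 g. Round about its own z axis; origin at the centre of its underside, z up through the lid. Absent in some starts
- bottle_2: the same kind of bottle as bottle_1. Absent in some starts
- flask_1: conical glass flask with a dark rubber stopper and a paper band: 51 mm diameter at the foot, cone up to 46 mm, neck 24 mm diameter from 46 to 79 mm, stopper 27 mm diameter to the top at 88 mm, 110 g; take it by the neck. Round about its own z axis; origin at the centre of its underside, z up through the lid. Absent in some starts
- flask_2: the same kind of flask as flask_1. Absent in some starts
- solvent_bottle: large amber bottle, 86 mm diameter, 190 mm high, orange cap; leave alone. Origin at the centre of its underside
- tip_box: pipette tip box with a green lid, 85 x 122 x 65 mm; leave alone. Origin at the centre of its underside
- wipe_box: white box of wipes, 100 x 60 x 50 mm; leave alone. Origin at the centre of its underside
Mind the look-alikes: they are no part of the job. Of the things that look like the lock_pin, the smaller one is meant.

How it is judged:
On the way, in this order (a step that is already met when the one before it is completed fails the run):
1. with the lock pin still seated in the bore, the dial is at its zero stop and every sample stands in the tray (distance between lock_pin and bore below 0.01 m and value of joint dial below 0.1 rad and x of jar_1 in the frame of tray_floor between -0.085 and 0.085 m and y of jar_1 in the frame of tray_floor between -0.095 and 0.095 m and z of jar_1 in the frame of tray_floor between -0.006 and 0.006 m and angle between each of jar_1, jar_2, bottle_1, bottle_2, flask_1, flask_2's own z axis and vertical below 0.15 rad and linear speed of each of jar_1, jar_2, bottle_1, bottle_2, flask_1, flask_2 below 0.03 m/s and x of jar_2 in the frame of tray_floor between -0.085 and 0.085 m and y of jar_2 in the frame of tray_floor between -0.095 and 0.095 m and z of jar_2 in the frame of tray_floor between -0.006 and 0.006 m and x of bottle_1 in the frame of tray_floor between -0.085 and 0.085 m and y of bottle_1 in the frame of tray_floor between -0.095 and 0.095 m and z of bottle_1 in the frame of tray_floor between -0.006 and 0.006 m and x of bottle_2 in the frame of tray_floor between -0.085 and 0.085 m and y of bottle_2 in the frame of tray_floor between -0.095 and 0.095 m and z of bottle_2 in the frame of tray_floor between -0.006 and 0.006 m and x of flask_1 in the frame of tray_floor between -0.085 and 0.085 m and y of flask_1 in the frame of tray_floor between -0.095 and 0.095 m and z of flask_1 in the frame of tray_floor between -0.006 and 0.006 m and x of flask_2 in the frame of tray_floor between -0.085 and 0.085 m and y of flask_2 in the frame of tray_floor between -0.095 and 0.095 m and z of flask_2 in the frame of tray_floor between -0.006 and 0.006 m), for 0.2 s.
2. the lock pin has been drawn out and hangs in the notch by its collar (x of lock_pin in the frame of notch between -0.004 and 0.004 m and y of lock_pin in the frame of notch between -0.012 and 0.006 m and z of lock_pin in the frame of notch between -0.004 and 0.004 m and angle between lock_pin's own z axis and vertical below 0.12 rad), for 0.2 s.
At the end, for the whole second after the job is handed in: dial within 0.1 rad of zero; lock pin upright (0.12 rad) in the notch, collar within 4 mm of seated, within 4 mm across the slot and 12 mm short of to 6 mm past its place along it; every sample present upright (0.15 rad) on the tray floor (6 mm), inside the rim; all at rest (all of step 2 and value of joint dial below 0.1 rad and linear speed of each of lock_pin, jar_1, jar_2, bottle_1, bottle_2, flask_1, flask_2 below 0.03 m/s and x of jar_1 in the frame of tray_floor between -0.085 and 0.085 m and y of jar_1 in the frame of tray_floor between -0.095 and 0.095 m and z of jar_1 in the frame of tray_floor between -0.006 and 0.006 m and angle between each of jar_1, jar_2, bottle_1, bottle_2, flask_1, flask_2's own z axis and vertical below 0.15 rad and x of jar_2 in the frame of tray_floor between -0.085 and 0.085 m and y of jar_2 in the frame of tray_floor between -0.095 and 0.095 m and z of jar_2 in the frame of tray_floor between -0.006 and 0.006 m and x of bottle_1 in the frame of tray_floor between -0.085 and 0.085 m and y of bottle_1 in the frame of tray_floor between -0.095 and 0.095 m and z of bottle_1 in the frame of tray_floor between -0.006 and 0.006 m and x of bottle_2 in the frame of tray_floor between -0.085 and 0.085 m and y of bottle_2 in the frame of tray_floor between -0.095 and 0.095 m and z of bottle_2 in the frame of tray_floor between -0.006 and 0.006 m and x of flask_1 in the frame of tray_floor between -0.085 and 0.085 m and y of flask_1 in the frame of tray_floor between -0.095 and 0.095 m and z of flask_1 in the frame of tray_floor between -0.006 and 0.006 m and x of flask_2 in the frame of tray_floor between -0.085 and 0.085 m and y of flask_2 in the frame of tray_floor between -0.095 and 0.095 m and z of flask_2 in the frame of tray_floor between -0.006 and 0.006 m); the robot touches nothing.
It fails at once if the lock pin was drawn while the dial was not at zero (z of lock_pin in the frame of bore above 0.03 m and value of joint dial above 0.3 rad).
It fails at once if the solvent bottle, tip box or wipe box was disturbed (distance of any of solvent_bottle, tip_box, wipe_box from where it was at the start of the episode above 0.03 m).
Of jar_1, jar_2, bottle_1, bottle_2, flask_1, flask_2 only 4 to 6 are there at a start; the rules pass over those that are not, and their reading is None.
At some moment in a run one of jar_1, jar_2, bottle_1, bottle_2, flask_1, flask_2 may be knocked a few centimetres aside while the robot is not near it.
Once in a run the grip may slacken for a moment while it holds something.
It also fails if it takes over 210 s, if anything falls off the work surface, if the arm or the gripper's body presses on something with over 40 N, if the wrist force passes 120 N, or if a joint passes its speed limit or range.

## Working session

There is one attempt and no reset: what is moved stays moved. The work goes in short steps, Python scripts to look and compute and a tool call to move; the robot and the scene stay as the last step left them, time stands still between calls to the robot, and variables do not carry over. Pictures are saved under pics/ and viewed, at most 14 in all, crops included, and the job is handed in when it is done.

Besides the shell and the picture viewer there is one more tool, called after "Emit:" as name(argument=value, ...) on one line, values as JSON. move_arm: Moves the arm, as the interface text tells. Its arguments: {"type":"object","properties":{"plan":{"type":"array"},"force":{"type":"number"}},"required":["plan"]}

```bash
ls; mkdir -p pics; python3 - <<'E'
from plant import ctrl
import cv2,numpy as np
np.set_printoptions(precision=4,suppress=True)
s=ctrl.get_state(); print(s)
for n in ["scene","top","wrist"]:
    print(n,ctrl.camera_model(n))
    cv2.imwrite(f"pics/{n}0.png",cv2.cvtColor(ctrl.read_camera(n),cv2.COLOR_RGB2BGR))
E
```

```text
pics
{'time': 0.0, 'qpos': array([-1.379 ,  0.2872,  1.5782,  0.    ,  1.2786, -0.15  ]), 'dq': array([-0.001 , -0.0006, -0.0006, -0.0008, -0.0003, -0.0001]), 'joint_efforts': array([  0.0008, -40.5976, -29.2624,  -0.0001,   0.0057,  -0.    ]), 'eef_pos': array([ 0.2262, -0.6353,  0.2299]), 'tcp_rot': array([ 0.9854,  0.1701, -0.    , -0.0012]), 'contact_force': array([-0.5753, -0.5612,  0.2022]), 'wrist_torque': array([ 0.015 ,  0.0081, -0.0364]), 'finger_force': 0.0, 'opening': 0.9997108076568839}
scene {'intrinsics': array([[539.5131,   0.    , 323.4781],
       [  0.    , 539.5131, 231.8106],
       [  0.    ,   0.    ,   1.    ]]), 'distortion': array([-0.0604,  0.    ,  0.    ,  0.    ,  0.    ]), 'cam_to_world': array([[-0.6671, -0.4248,  0.612 ,  1.2044],
       [ 0.7449, -0.3851,  0.5448,  0.6251],
       [ 0.0042,  0.8193,  0.5733,  0.7234],
       [ 0.    ,  0.    ,  0.    ,  1.    ]])}
top {'intrinsics': array([[481.7966,   0.    , 315.6652],
       [  0.    , 481.7966, 238.1661],
       [  0.    ,   0.    ,   1.    ]]), 'distortion': array([-0.1028,  0.    ,  0.    ,  0.    ,  0.    ]), 'cam_to_world': array([[-0.1222,  0.9696, -0.2121,  0.3448],
       [-0.9925, -0.12  ,  0.023 ,  0.0584],
       [-0.0032,  0.2133,  0.977 ,  1.0727],
       [ 0.    ,  0.    ,  0.    ,  1.    ]])}
wrist {'intrinsics': array([[330.486 ,   0.    , 318.9802],
       [  0.    , 330.486 , 243.9097],
       [  0.    ,   0.    ,   1.    ]]), 'distortion': array([-0.0292,  0.    ,  0.    ,  0.    ,  0.    ]), 'tool_from_camera': array([[ 0.    ,  0.9569,  0.2904,  0.0736],
       [ 1.    , -0.    ,  0.    ,  0.0007],
       [ 0.    ,  0.2904, -0.9569, -0.1424],
       [ 0.    ,  0.    ,  0.    ,  1.    ]])}
```

View pics/top0.png

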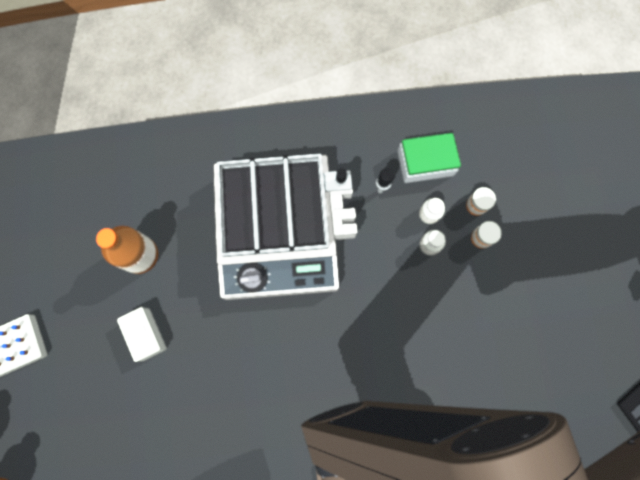

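View pics/scene0.png

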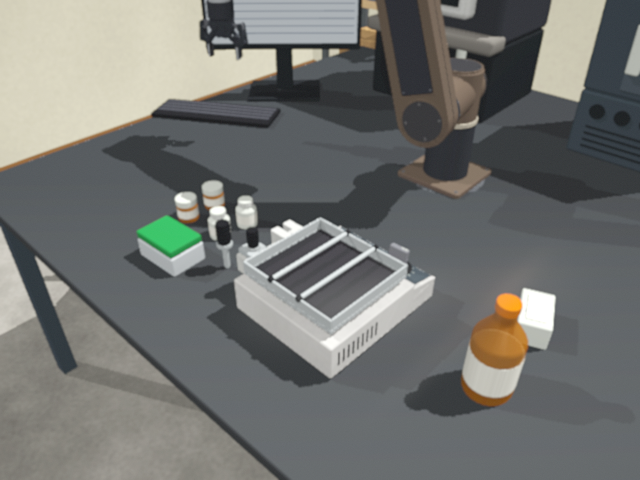

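```bash
cat > h.py <<'E'
import cv2,numpy as np
from scipy.spatial.transform import Rotation as R
from plant import ctrl
np.set_printoptions(precision=4,suppress=True)
F=np.diag([1,-1,-1.])
def snap(n,save=None):
    s=ctrl.get_state(); im=cv2.cvtColor(ctrl.read_camera(n),cv2.COLOR_RGB2BGR)
    if save: cv2.imwrite(f"pics/{save}.png",im)
    return im,pose(n,s)
def pose(n,s=None):
    m=ctrl.camera_model(n)
    if n=="wrist":
        T=np.eye(4); T[:3,:3]=R.from_quat(s["tcp_rot"]).as_matrix(); T[:3,3]=s["eef_pos"]
        C=T@m["tool_from_camera"]
    else: C=m["cam_to_world"]
    return m["intrinsics"],m["distortion"],C
def ray(px,cam):
    K,D,C=cam
    u=cv2.undistortPoints(np.float64(px).reshape(-1,1,2),K,D).reshape(-1,2)
    d=np.c_[u,np.ones(len(u))]@F@C[:3,:3].T
    return C[:3,3],d
def onplane(px,cam,z):
    o,d=ray(px,cam); t=(z-o[2])/d[:,2]; return o+d*t[:,None]
def proj(P,cam):
    K,D,C=cam
    p=(np.float64(P).reshape(-1,3)-C[:3,3])@C[:3,:3]@F
    return cv2.projectPoints(p,np.zeros(3),np.zeros(3),K,D)[0].reshape(-1,2)
def sh2w(p,S): # S=(x,y,yaw)
    p=np.float64(p).reshape(-1,3); c,s=np.cos(S[2]),np.sin(S[2])
    return p@np.array([[c,-s,0],[s,c,0],[0,0,1]]).T+[S[0],S[1],0]
E
python3 - <<'E'
from h import *
im=cv2.imread("pics/top0.png")
c=cv2.resize(im[145:305,205:365],None,fx=3.7,fy=3.7,interpolation=cv2.INTER_CUBIC)
cv2.imwrite("pics/c1.png",c)
cam=pose("top")
for px,z in [((481,201),.03),((487,235),.03),((432,211),.03),((433,242),.03),((385,180),.03)]: print(onplane([px],cam,z))
E
```

```text
[[ 0.611  -0.3509  0.03  ]]
[[ 0.5311 -0.3488  0.03  ]]
[[ 0.6012 -0.2341  0.03  ]]
[[ 0.5305 -0.2239  0.03  ]]
[[ 0.6866 -0.1397  0.03  ]]
```

View pics/c1.png

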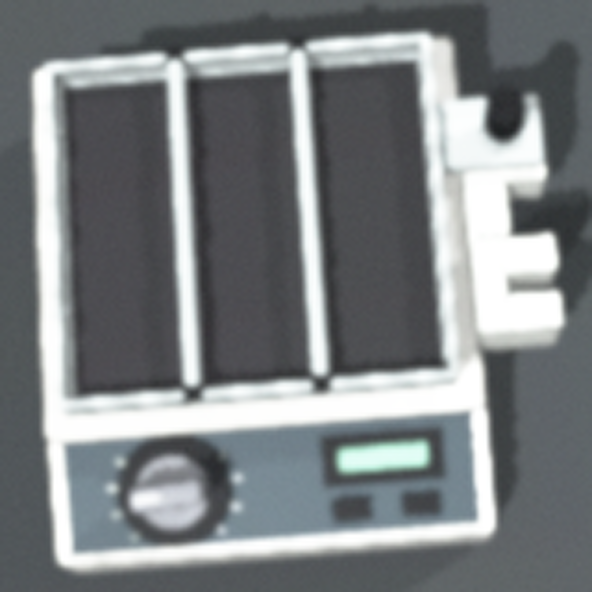

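```bash
python3 - <<'E'
from h import *
cam=pose("top")
f=lambda p:np.array(p)/3.7+[205,145]-0.36
P=onplane([f(p) for p in [(178,62),(193,390),(299,55),(320,383)]],cam,.124)
print(P)
c=P.mean(0); d=(P[0]-P[1]+P[2]-P[3]); print("centre",c,"yaw",np.arctan2(d[1],d[0]))
S=(c[0],c[1],np.arctan2(d[1],d[0]))
pts=dict(bore=(.045,-.148,.102),notch=(-.045,-.148,.102),dial=(-.149,.055,.1),frontL=(-.178,.125,.05),c1=(-.1,.11,.122),c2=(.1,-.11,.122))
for k,v in pts.items(): w=sh2w(v,S); print(k,w,(proj(w,cam)+.36-[205,145])*3.7)
E
```

```text
[[0.7307 0.147  0.124 ]
 [0.5411 0.1565 0.124 ]
 [0.7262 0.0784 0.124 ]
 [0.5365 0.0875 0.124 ]]
centre [0.6336 0.1174 0.124 ] yaw -0.04891480477686302
bore [[ 0.6713 -0.0327  0.102 ]] [[504.3929 135.8827]]
notch [[ 0.5814 -0.0283  0.102 ]] [[518.0845 287.7438]]
dial [[0.4875 0.1796 0.1   ]] [[166.1544 498.2828]]
frontL [[0.4619 0.2509 0.05  ]] [[ 59.4955 568.0961]]
c1 [[0.5391 0.2321 0.122 ]] [[ 56.0287 410.8783]]
c2 [[0.7281 0.0026 0.122 ]] [[431.2268  37.6435]]
```

Emit:
move_arm(plan=[{"x": 0.185, "y": -0.112, "z": -0.035, "yaw": 0.342}, {"x": 0.185, "y": -0.112, "z": -0.035, "yaw": 0.342}, {"x": 0.185, "y": -0.112, "z": -0.035, "yaw": 0.342}, {"x": 0.185, "y": -0.112, "z": -0.035, "yaw": 0.342}, {"x": 0.185, "y": -0.112, "z": -0.035, "yaw": 0.342}])

```text
validation failed for argument at $.pl...
```

Emit:
move_arm(plan=[{"x": 0.137, "y": -0.168, "z": -0.035}, {"x": 0.137, "y": -0.168, "z": -0.035}, {"x": 0.137, "y": -0.168, "z": -0.035}, {"x": 0.137, "y": -0.168, "z": -0.035}, {"x": 0.137, "y": -0.168, "z": -0.035}])

```text
validation failed for argument at $.pl...
```

```bash
python3 - <<'E'
from h import *
im,cam=snap("wrist","w1")
s=ctrl.get_state(); print(s["time"],s["eef_pos"],s["tcp_rot"],s["qpos"])
for P in [(.611,-.351,.03),(.531,-.349,.03),(.601,-.234,.03),(.5305,-.224,.03)]: print(proj(P,cam))
E
```

```text
0.2 [ 0.2262 -0.6355  0.2304] [ 0.9854  0.1701 -0.     -0.0008] [-1.379   0.2869  1.5776  0.      1.2786 -0.15  ]
[[ 137.9351 -363.2714]]
[[ 108.205  -252.5756]]
[[   1.4311 -378.6576]]
[[ -33.6395 -293.1021]]
```

View pics/w1.png

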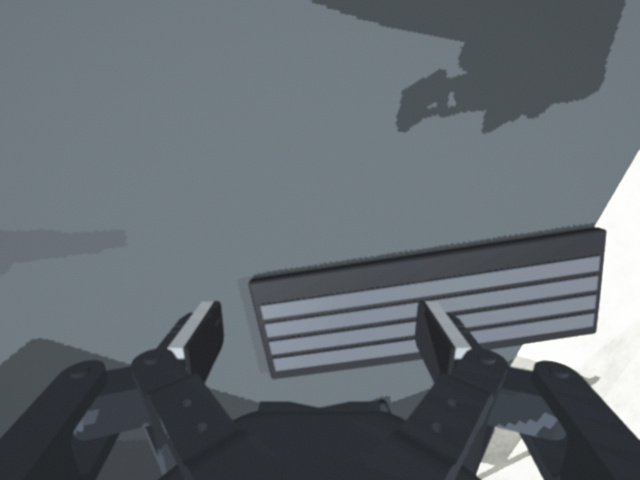

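The picture shows only bench, the keyboard, and the open fingers at (195,330)/(445,330): the move was refused. Retrying with every key in each row.

Emit:
move_arm(plan=[{"x": 0.185, "y": -0.112, "z": -0.035, "yaw": 0.342, "fingers": 0}, {"x": 0.185, "y": -0.112, "z": -0.035, "yaw": 0.342, "fingers": 0}, {"x": 0.185, "y": -0.112, "z": -0.035, "yaw": 0.342, "fingers": 0}, {"x": 0.185, "y": -0.112, "z": -0.035, "yaw": 0.342, "fingers": 0}, {"x": 0.185, "y": -0.112, "z": -0.035, "yaw": 0.342, "fingers": 0}])

```text
time: 0.7
eef_pos: [0.3654, -0.4654, 0.2674]
tcp_rot: [1.0, 0.002, 0.001, 0.0]
contact_force: [-0.0, -0.9, -0.5]
opening: 0.998
finger_force: 0.0
```

Emit:
move_arm(plan=[{"x": 0.13, "y": -0.17, "z": -0.035, "yaw": 0, "fingers": 0}, {"x": 0.13, "y": -0.17, "z": -0.035, "yaw": 0, "fingers": 0}, {"x": 0.13, "y": -0.17, "z": -0.035, "yaw": 0, "fingers": 0}, {"x": 0.13, "y": -0.17, "z": -0.035, "yaw": 0, "fingers": 0}, {"x": 0.13, "y": -0.17, "z": -0.035, "yaw": 0, "fingers": 0}])

```text
time: 1.2
eef_pos: [0.4951, -0.2957, 0.3024]
tcp_rot: [1.0, 0.002, 0.001, 0.0]
contact_force: [-0.1, -0.1, 0.7]
opening: 0.999
finger_force: 0.0
```

```bash
python3 - <<'E'
from h import *
im,cam=snap("wrist","w2")
s=ctrl.get_state(); print(s["time"],s["eef_pos"],s["tcp_rot"],s["qpos"])
for P in [(.611,-.351,.03),(.531,-.349,.03),(.601,-.234,.03),(.5305,-.224,.03)]: print(proj(P,cam))
E
```

```text
1.25 [ 0.4955 -0.2953  0.3024] [ 1.      0.0021  0.0011 -0.    ] [-0.7139  0.0224  1.744   0.0015  1.3736  0.8525]
[[365.7877 107.3021]]
[[361.4676 176.4251]]
[[266.2603 115.9893]]
[[260.4533 176.5035]]
```

View pics/w2.png

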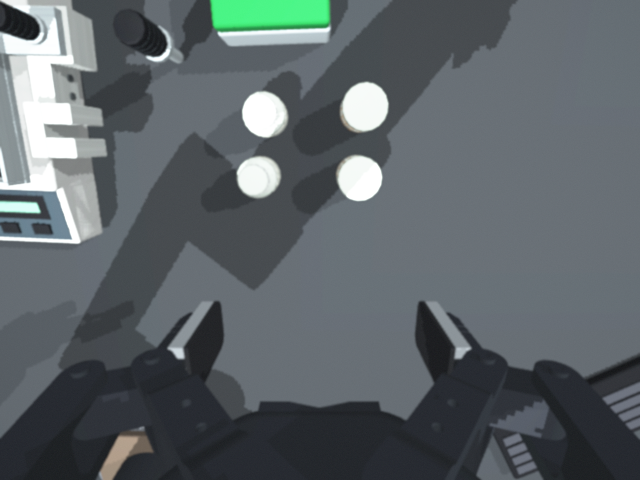

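The two jar lids are at (364,107) and (360,178), the bottle caps at (266,114) and (257,178). The look-alike pin is at (145,35), and no flasks are in view.

```bash
python3 - <<'E'
from h import *
im=cv2.imread("pics/w2.png"); s=ctrl.get_state(); cam=pose("wrist",s)
g=im.min(2); m=((g>150)*255).astype(np.uint8); m[:75]=0; m[220:]=0; m[:,:200]=0
n,l,st,c=cv2.connectedComponentsWithStats(m)
for i in range(1,n):
    if st[i,4]>200:
        (x,y),r=cv2.minEnclosingCircle(np.argwhere(l==i)[:,::-1].astype(np.float32))
        print(st[i],c[i],(x,y),r,onplane([c[i]],cam,.058),onplane([(x,y)],cam,.04))
E
```

```text
[ 341   82   48   50 1809] [364.5799 106.3781] (364.08026123046875, 106.73456573486328) 25.35541534423828 [[ 0.6097 -0.3455  0.058 ]] [[ 0.6112 -0.3472  0.04  ]]
[ 242   91   46   47 1645] [264.0067 113.9544] (264.2369079589844, 113.62727355957031) 23.673824310302734 [[ 0.6015 -0.2353  0.058 ]] [[ 0.6033 -0.2328  0.04  ]]
[ 337  155   46   46 1618] [359.2985 177.7466] (358.73077392578125, 177.53846740722656) 23.320125579833984 [[ 0.5326 -0.3426  0.058 ]] [[ 0.5312 -0.344   0.04  ]]
[ 237  156   43   42 1408] [257.9808 176.2081] (258.0, 175.5869598388672) 21.73058319091797 [[ 0.5339 -0.2256  0.058 ]] [[ 0.533  -0.2224  0.04  ]]
```

Emit:
move_arm(plan=[{"x": 0.0, "y": -0.22, "z": -0.05, "yaw": 0, "fingers": 0}, {"x": 0.0, "y": -0.22, "z": -0.05, "yaw": 0, "fingers": 0}, {"x": 0.0, "y": -0.22, "z": -0.05, "yaw": 0, "fingers": 0}, {"x": 0.0, "y": -0.22, "z": -0.05, "yaw": 0, "fingers": 0}, {"x": 0.0, "y": -0.22, "z": -0.05, "yaw": 0, "fingers": 0}])

```text
time: 1.75
eef_pos: [0.4928, -0.0769, 0.3523]
tcp_rot: [1.0, 0.0, 0.001, 0.0]
contact_force: [0.1, 0.7, -0.3]
opening: 1.0
finger_force: 0.0
```

Emit:
move_arm(plan=[{"x": -0.02, "y": -0.2, "z": 0.0, "yaw": 0, "fingers": 0}, {"x": -0.02, "y": -0.2, "z": 0.0, "yaw": 0, "fingers": 0}, {"x": -0.02, "y": -0.2, "z": 0.0, "yaw": 0, "fingers": 0}, {"x": -0.02, "y": -0.2, "z": 0.0, "yaw": 0, "fingers": 0}, {"x": -0.02, "y": -0.2, "z": 0.0, "yaw": 0, "fingers": 0}])

```text
time: 2.25
eef_pos: [0.4723, 0.1251, 0.351]
tcp_rot: [1.0, 0.003, -0.0, -0.001]
contact_force: [0.4, -0.7, 0.4]
opening: 1.001
finger_force: 0.0
```

```bash
python3 - <<'E'
from h import *
im,cam=snap("wrist","w3")
s=ctrl.get_state(); print(s["time"],s["eef_pos"],s["tcp_rot"],s["qpos"])
S=(.6336,.1174,-.049)
for p in [(.045,-.148,.102),(-.045,-.148,.102),(-.149,.055,.1),(-.1,.11,.122)]: print(proj(sh2w(p,S),cam))
E
```

```text
2.3 [0.4728 0.1229 0.3509] [ 1.      0.002  -0.0003  0.0004] [ 0.0467 -0.2044  1.8685 -0.0007  1.4781  1.6135]
[[470.6265  21.2297]]
[[456.7824 112.2544]]
[[272.8548 194.7804]]
[[220.3021 150.1567]]
```

View pics/w3.png

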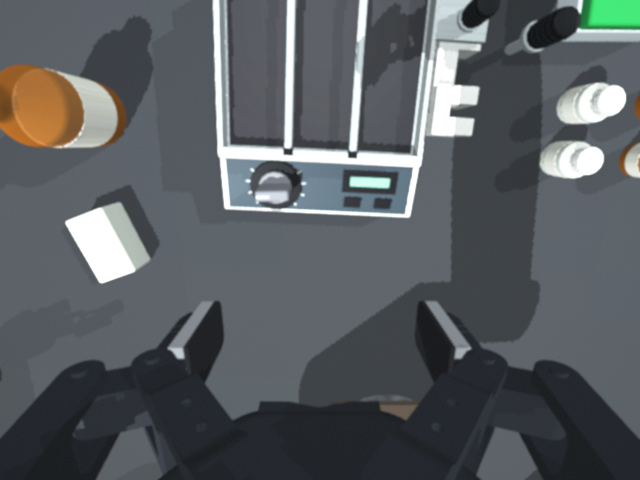

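The dial is at (273,187) and the notch at (462,112), so the pose estimate agrees. Next, a zoom on the dial.

```bash
python3 - <<'E'
from h import *
im=cv2.imread("pics/w3.png")
cv2.imwrite("pics/c3.png",cv2.resize(im[155:220,235:315],None,fx=7,fy=7,interpolation=cv2.INTER_CUBIC))
E
```

```text
(no output)
```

View pics/c3.png

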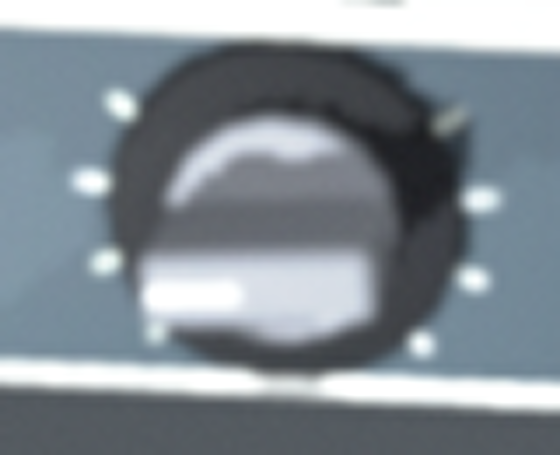

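Emit:
move_arm(plan=[{"x": 0.016, "y": -0.057, "z": 0.14, "yaw": -0.15, "fingers": 0.765}, {"x": 0.016, "y": -0.057, "z": 0.14, "yaw": -0.3, "fingers": 0.765}, {"x": 0.016, "y": -0.057, "z": 0.14, "yaw": -0.45, "fingers": 0.765}, {"x": 0.016, "y": -0.057, "z": 0.14, "yaw": -0.6, "fingers": 0.765}, {"x": 0.016, "y": -0.057, "z": 0.14, "yaw": -0.74, "fingers": 0.765}])

```text
time: 2.8
eef_pos: [0.4884, 0.1763, 0.2078]
tcp_rot: [0.932, 0.363, -0.003, -0.0]
contact_force: [0.5, -0.9, 0.6]
opening: 0.235
finger_force: 0.0
```

Emit:
move_arm(plan=[{"x": 0, "y": 0, "z": 0, "yaw": -0.15, "fingers": 0.765}, {"x": 0, "y": 0, "z": 0, "yaw": -0.3, "fingers": 0.765}, {"x": 0, "y": 0, "z": 0, "yaw": -0.45, "fingers": 0.765}, {"x": 0, "y": 0, "z": 0, "yaw": -0.6, "fingers": 0.765}, {"x": 0, "y": 0, "z": 0, "yaw": -0.74, "fingers": 0.765}])

```text
time: 3.3
eef_pos: [0.49, 0.1759, 0.2108]
tcp_rot: [0.738, 0.675, -0.001, 0.0]
contact_force: [0.5, 0.2, -0.1]
opening: 0.233
finger_force: 0.0
```

```bash
cat >> h.py <<'E'
def psi(s): v=R.from_quat(s["tcp_rot"]).as_matrix()[:,0]; return np.arctan2(v[1],v[0])
def go(x,y,z,ps=None):
    s=ctrl.get_state(); M=R.from_quat(s["tcp_rot"]).as_matrix(); d=np.array([x,y,z])-s["eef_pos"]
    a=psi(s); t=np.array([d[0]*np.cos(a)+d[1]*np.sin(a), d[0]*np.sin(a)-d[1]*np.cos(a), -d[2]])
    yw=None if ps is None else (a-ps+np.pi)%(2*np.pi)-np.pi
    print("t=%.2f"%s["time"],"at",s["eef_pos"],"psi %.3f"%a,"q1 %.2f q6 %.2f"%(s["qpos"][0],s["qpos"][5]),"open %.3f"%s["opening"],"SHIFT",np.round(t,3),"yaw",yw)
E
python3 - <<'E'
from h import *
# dial bar top refine from w3
s=dict(eef_pos=np.array([0.4728,0.1229,0.3509]),tcp_rot=np.array([1,.002,-.0003,.0004])); cam=pose("wrist",s)
S=(.6336,.1174,-.049)
print(onplane([(271.8,195.3)],cam,.107), sh2w([(-.1504,.055,.107),(-.148,.055,.094)],S))
go(.4885,.18,.084,1.571)
E
```

```text
[[0.4879 0.1781 0.107 ]] [[0.4861 0.1797 0.107 ]
 [0.4885 0.1796 0.094 ]]
t=3.30 at [0.49   0.1759 0.2108] psi 1.483 q1 0.15 q6 0.24 open 0.233 SHIFT [ 0.004 -0.002  0.127] yaw -0.08823731081144537
```

Emit:
move_arm(plan=[{"x": 0.003, "y": 0, "z": 0.05, "yaw": -0.088, "fingers": 0.765}, {"x": 0.003, "y": 0, "z": 0.09, "yaw": -0.088, "fingers": 0.765}, {"x": 0.003, "y": 0, "z": 0.105, "yaw": -0.088, "fingers": 0.765}, {"x": 0.003, "y": 0, "z": 0.119, "yaw": -0.088, "fingers": 0.765}, {"x": 0.003, "y": 0, "z": 0.126, "yaw": -0.088, "fingers": 0.765}])

```text
time: 3.8
eef_pos: [0.4899, 0.1806, 0.085]
tcp_rot: [0.709, 0.706, -0.0, -0.0]
contact_force: [-2.6, 0.5, 1.1]
opening: 0.233
finger_force: 1.2
```

```bash
python3 - <<'E'
from h import *
s=ctrl.get_state(); print(s["contact_force"],s["wrist_torque"])
go(.4895,.179,.084,1.571)
snap("scene","s4"); im,_=snap("wrist","w4")
a=cv2.imread("pics/s4.png")[200:300,360:460]
cv2.imwrite("pics/c4.png",np.hstack([cv2.resize(im,(400,300)),cv2.resize(a,(300,300))]))
E
```

```text
[-2.5684  0.4564  1.1139] [-0.0002  0.3733  0.0329]
t=3.80 at [0.4899 0.1806 0.085 ] psi 1.566 q1 0.16 q6 0.16 open 0.233 SHIFT [-0.002 -0.     0.001] yaw -0.004552576035353972
```

View pics/c4.png

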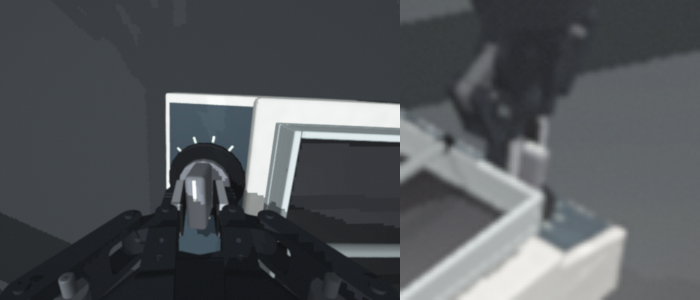

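The left panel shows the grip bar between the fingers at about (205,195). Turning anticlockwise.

Emit:
move_arm(plan=[{"x": 0, "y": 0, "z": 0, "yaw": -0.14, "fingers": 0.765}, {"x": 0, "y": 0, "z": 0, "yaw": -0.28, "fingers": 0.765}, {"x": 0, "y": 0, "z": 0, "yaw": -0.42, "fingers": 0.765}, {"x": 0, "y": 0, "z": 0, "yaw": -0.56, "fingers": 0.765}, {"x": 0, "y": 0, "z": 0, "yaw": -0.7, "fingers": 0.765}])

```text
time: 4.4
eef_pos: [0.4894, 0.1819, 0.0869]
tcp_rot: [0.42, 0.907, 0.0, -0.0]
contact_force: [-3.0, 1.0, 0.6]
opening: 0.237
finger_force: 1.4
```

Emit:
move_arm(plan=[{"x": 0, "y": 0, "z": 0, "yaw": -0.14, "fingers": 0.765}, {"x": 0, "y": 0, "z": 0, "yaw": -0.28, "fingers": 0.765}, {"x": 0, "y": 0, "z": 0, "yaw": -0.42, "fingers": 0.765}])

```text
time: 4.7
eef_pos: [0.4898, 0.1816, 0.087]
tcp_rot: [0.222, 0.975, -0.0, 0.0]
contact_force: [-2.3, -1.2, 0.8]
opening: 0.236
finger_force: 1.2
```

```bash
python3 - <<'E'
from h import *
s=ctrl.get_state(); print(s["contact_force"],s["wrist_torque"])
go(.4895,.179,.084,1.571)
E
```

```text
[-2.3441 -1.2404  0.8336] [-0.154   0.4426 -0.018 ]
t=4.70 at [0.4898 0.1816 0.087 ] psi 2.694 q1 0.16 q6 -0.96 open 0.236 SHIFT [-0.001 -0.002  0.003] yaw 1.1230701402378127
```

Emit:
move_arm(plan=[{"x": 0, "y": 0, "z": 0, "yaw": -0.14, "fingers": 0.765}, {"x": 0, "y": 0, "z": 0, "yaw": -0.28, "fingers": 0.765}])

```text
time: 4.9
eef_pos: [0.4901, 0.1815, 0.0871]
tcp_rot: [0.084, 0.996, -0.0, 0.001]
contact_force: [-2.3, -0.4, 2.1]
opening: 0.235
finger_force: 1.1
```

```bash
python3 - <<'E'
from h import *
s=ctrl.get_state(); print(s["contact_force"],s["wrist_torque"],s["finger_force"],psi(s))
E
```

```text
[-2.2582 -0.4155  2.0553] [-0.2416  0.2884 -0.0652] 1.1089343400090002 2.9741051877180213
```

Emit:
move_arm(plan=[{"x": 0, "y": 0, "z": 0, "yaw": -0.14, "fingers": 0.765}, {"x": 0, "y": 0, "z": 0, "yaw": -0.28, "fingers": 0.765}])

```text
time: 5.1
eef_pos: [0.4904, 0.1814, 0.0872]
tcp_rot: [-0.056, 0.998, -0.0, 0.001]
contact_force: [-2.3, 0.0, 1.2]
opening: 0.233
finger_force: 1.2
```

```bash
python3 - <<'E'
from h import *
s=ctrl.get_state(); print(s["contact_force"],s["wrist_torque"],s["finger_force"],psi(s))
im,_=snap("wrist","w5")
cv2.imwrite("pics/c5.png",cv2.resize(im[150:420,180:460],None,fx=2,fy=2))
E
```

```text
[-2.2824  0.0318  1.1806] [-0.1777  0.2    -0.01  ] 1.2459561474679504 -3.029217350296309
```

View pics/c5.png

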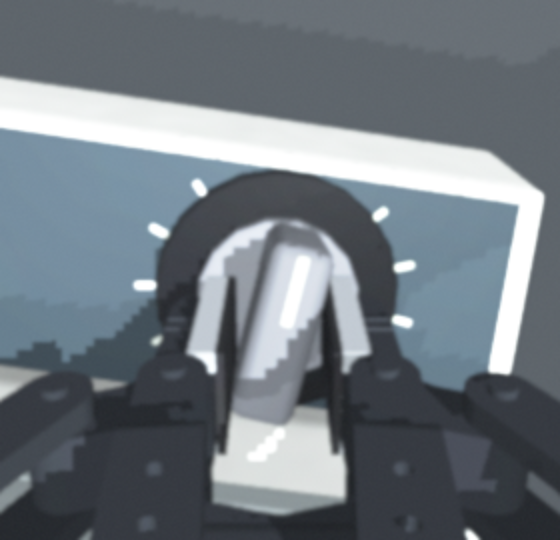

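Bar is between the fingers at (285,320), lagging about 10°, with its marker now toward the front. There's no stop yet, so I keep turning.

Emit:
move_arm(plan=[{"x": 0, "y": 0, "z": 0, "yaw": -0.14, "fingers": 0.765}, {"x": 0, "y": 0, "z": 0, "yaw": -0.28, "fingers": 0.765}])

```text
time: 5.35
eef_pos: [0.4902, 0.1815, 0.0873]
tcp_rot: [-0.189, 0.982, 0.001, 0.001]
contact_force: [-3.7, -6.2, 5.0]
opening: 0.234
finger_force: 88.5
```

```bash
python3 - <<'E'
from h import *
s=ctrl.get_state(); print(s["contact_force"],s["wrist_torque"],s["finger_force"],psi(s),s["qpos"][5])
E
```

```text
[-3.6829 -6.1753  4.9791] [-0.8023  0.4019 -3.001 ] 88.4968669898808 -2.760900566847883 -1.7924174436933447
```

Emit:
move_arm(plan=[{"x": 0, "y": 0, "z": 0, "yaw": -0.14, "fingers": 0.765}, {"x": 0, "y": 0, "z": 0, "yaw": -0.28, "fingers": 0.765}])

```text
time: 5.55
eef_pos: [0.4903, 0.1813, 0.0876]
tcp_rot: [-0.303, 0.953, 0.005, 0.001]
contact_force: [-5.3, -17.4, 8.3]
opening: 0.243
finger_force: 324.2
```

```bash
python3 - <<'E'
from h import *
s=ctrl.get_state(); print(s["contact_force"],s["wrist_torque"],s["finger_force"],psi(s),s["qpos"][5])
E
```

```text
[ -5.3454 -17.3919   8.3408] [ -2.095    0.5909 -11.796 ] 324.20013156719506 -2.5250862022629 -2.0399386551400567
```

Emit:
move_arm(plan=[{"x": 0, "y": 0, "z": 0, "yaw": -0.14, "fingers": 0.765}, {"x": 0, "y": 0, "z": 0, "yaw": -0.28, "fingers": 0.765}])

```text
time: 5.75
eef_pos: [0.4904, 0.1809, 0.0878]
tcp_rot: [-0.388, 0.922, 0.012, 0.002]
contact_force: [-7.9, -25.9, 9.8]
opening: 0.249
finger_force: 559.3
```

```bash
python3 - <<'E'
from h import *
s=ctrl.get_state(); print(s["contact_force"],s["wrist_torque"],s["finger_force"],psi(s),s["qpos"][5])
E
```

```text
[ -7.9236 -25.8534   9.7821] [ -2.8678   1.0793 -20.3012] 559.2517367005348 -2.3456562281197146 -2.236400889365136
```

The stop is reached, and I overpressed it. Backing off at once.

Emit:
move_arm(plan=[{"x": 0, "y": 0, "z": 0, "yaw": 0.14, "fingers": 0.765}, {"x": 0, "y": 0, "z": 0, "yaw": 0.28, "fingers": 0.765}, {"x": 0, "y": 0, "z": 0, "yaw": 0.42, "fingers": 0.765}, {"x": 0, "y": 0, "z": 0, "yaw": 0.56, "fingers": 0.765}, {"x": 0, "y": 0, "z": 0, "yaw": 0.66, "fingers": 0.765}])

```text
time: 6.25
eef_pos: [0.4902, 0.1815, 0.0872]
tcp_rot: [-0.136, 0.991, 0.001, 0.001]
contact_force: [-2.5, 0.5, 0.9]
opening: 0.242
finger_force: 12.7
```

```bash
python3 - <<'E'
from h import *
s=ctrl.get_state(); print(s["contact_force"],s["wrist_torque"],s["finger_force"],psi(s),s["qpos"][5],s["opening"])
im,_=snap("wrist","w6")
cv2.imwrite("pics/c6.png",cv2.resize(im[150:420,180:460],None,fx=2,fy=2))
E
```

```text
[-2.4969  0.5355  0.9128] [ 0.0742  0.3334 -0.3032] 12.65010143571999 -2.8692410795925953 -1.685621052970392 0.24234125337541385
```

View pics/c6.png

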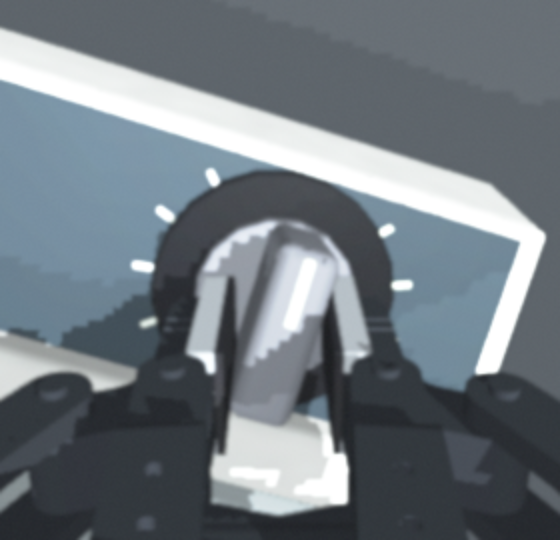

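The bar has stayed put at its stop with the marker pointing to the shaker's front, so the dial is at zero. Backing off to mid-gap and lifting clear.

Emit:
move_arm(plan=[{"x": 0, "y": 0, "z": 0, "yaw": 0.13, "fingers": 0.765}, {"x": 0, "y": 0, "z": 0, "yaw": 0.22, "fingers": 0.765}, {"x": 0, "y": 0, "z": -0.03, "yaw": 0.22, "fingers": 0.765}, {"x": 0, "y": 0, "z": -0.08, "yaw": 0.22, "fingers": 0.765}, {"x": 0, "y": 0, "z": -0.13, "yaw": 0.22, "fingers": 0.765}])

```text
time: 6.8
eef_pos: [0.4895, 0.1816, 0.2175]
tcp_rot: [-0.034, 0.999, -0.0, 0.001]
contact_force: [1.8, 0.1, 0.7]
opening: 0.235
finger_force: 0.0
```

```bash
python3 - <<'E'
from h import *
S=(.6336,.1174,-.049)
s=dict(eef_pos=np.array([0.4728,0.1229,0.3509]),tcp_rot=np.array([1,.002,-.0003,.0004])); cam=pose("wrist",s)
im=cv2.imread("pics/w3.png"); g=im.min(2).astype(float)
for row in (20,50,80,110,135):
    for y in (.035,-.035):
        # predicted column at this row: scan x
        P=[proj(sh2w((x,y,.125),S),cam)[0] for x in np.linspace(-.1,.1,41)]
        p=min(P,key=lambda q:abs(q[1]-row)); a=int(p[0])-9; seg=g[row,a:a+19]; w=np.clip(seg-120,0,None)
        c=(w*np.arange(a,a+19)).sum()/w.sum(); W=onplane([(c,row)],cam,.125)[0]
        print(row,y,round(c-p[0],1),W)
v,cam=snap("top","t7"); 
go(.533,-.225,.2,np.pi)
E
```

```text
20 0.035 -1.5 [0.6636 0.1524 0.125 ]
20 -0.035 -1.6 [0.664  0.0826 0.125 ]
50 0.035 -1.1 [0.6371 0.1534 0.125 ]
50 -0.035 -1.5 [0.6374 0.0837 0.125 ]
80 0.035 -1.1 [0.6095 0.1547 0.125 ]
80 -0.035 -1.9 [0.6098 0.0853 0.125 ]
110 0.035 -0.8 [0.5807 0.1559 0.125 ]
110 -0.035 -1.3 [0.581  0.0862 0.125 ]
135 0.035 -0.6 [0.5558 0.1569 0.125 ]
135 -0.035 -1.1 [0.5561 0.0873 0.125 ]
t=6.85 at [0.4948 0.1827 0.2288] psi -3.074 q1 0.16 q6 -1.48 open 0.234 SHIFT [-0.011 -0.409  0.029] yaw 0.06742181333776465
```

Emit:
move_arm(plan=[{"x": -0.005, "y": -0.05, "z": 0.0, "yaw": 0.067, "fingers": 0.15}, {"x": -0.005, "y": -0.1, "z": 0.0, "yaw": 0.067, "fingers": 0.15}, {"x": -0.005, "y": -0.15, "z": 0.0, "yaw": 0.067, "fingers": 0.15}, {"x": -0.005, "y": -0.2, "z": 0.0, "yaw": 0.067, "fingers": 0.15}, {"x": -0.005, "y": -0.25, "z": 0.0, "yaw": 0.067, "fingers": 0.15}])

```text
time: 7.35
eef_pos: [0.5118, -0.0694, 0.217]
tcp_rot: [-0.0, 1.0, -0.001, 0.002]
contact_force: [1.1, 0.2, -0.3]
opening: 0.848
finger_force: 0.0
```

```bash
python3 - <<'E'
from h import *
go(.533,-.225,.2,np.pi)
im,cam=snap("top","t8")
g=im.min(2); m=((g>150)*255).astype(np.uint8); m[:,:405]=0; m[:185]=0; m[265:]=0; m[:,510:]=0
n,l,st,c=cv2.connectedComponentsWithStats(m)
for i in range(1,n):
    if st[i,4]>60: print(st[i],c[i],onplane([c[i]],cam,.055))
E
```

```text
t=7.35 at [ 0.5118 -0.0694  0.217 ] psi -3.141 q1 -0.33 q6 -1.90 open 0.848 SHIFT [-0.021 -0.156  0.017] yaw 0.0003187629283134541
[468 187  29  28 556] [482.286  200.3219] [[ 0.6058 -0.3443  0.055 ]]
[473 221  29  27 562] [487.7918 234.0125] [[ 0.5286 -0.3413  0.055 ]]
```

Emit:
move_arm(plan=[{"x": -0.021, "y": -0.05, "z": 0.0, "yaw": 0, "fingers": 0.15}, {"x": -0.021, "y": -0.1, "z": 0.0, "yaw": 0, "fingers": 0.15}, {"x": -0.021, "y": -0.155, "z": 0.017, "yaw": 0, "fingers": 0.15}, {"x": -0.021, "y": -0.155, "z": 0.06, "yaw": 0, "fingers": 0.15}, {"x": -0.021, "y": -0.155, "z": 0.07, "yaw": 0, "fingers": 0.15}])

```text
time: 7.9
eef_pos: [0.5298, -0.223, 0.1413]
tcp_rot: [0.002, 1.0, 0.001, -0.003]
contact_force: [-0.2, -0.3, -1.1]
opening: 0.846
finger_force: 0.0
```

```bash
python3 - <<'E'
from h import *
im,cam=snap("wrist","w9")
go(.533,-.225,.015,np.pi)
cv2.imwrite("pics/c9.png",im)
E
```

```text
t=7.95 at [ 0.5296 -0.2215  0.141 ] psi 3.139 q1 -0.57 q6 -2.14 open 0.853 SHIFT [-0.003 -0.004  0.126] yaw -0.002153290828207144
```

View pics/c9.png

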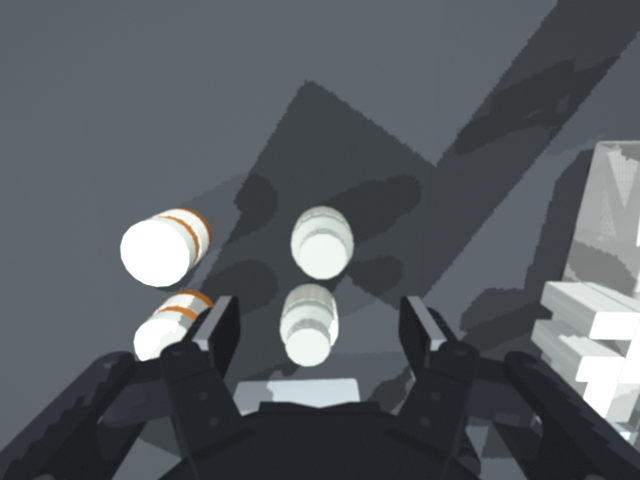

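The near bottle (cap at (324,253)) and the far bottle (cap at (307,345)) lie between the finger columns (220–420).

```bash
python3 - <<'E'
from h import *
cam=pose("wrist",ctrl.get_state())
print(onplane([(324,253),(307,345)],cam,.068),onplane([(161,253)],cam,.058))
E
```

```text
[[ 0.5269 -0.2185  0.068 ]
 [ 0.5996 -0.2311  0.068 ]] [[ 0.5298 -0.336   0.058 ]]
```

Emit:
move_arm(plan=[{"x": 0, "y": 0, "z": 0.04, "yaw": 0, "fingers": 0.15}, {"x": 0, "y": 0, "z": 0.08, "yaw": 0, "fingers": 0.15}, {"x": 0, "y": 0, "z": 0.11, "yaw": 0, "fingers": 0.15}, {"x": 0, "y": 0, "z": 0.126, "yaw": 0, "fingers": 0.15}, {"x": 0, "y": 0, "z": 0.126, "yaw": 0, "fingers": 0.15}])

```text
time: 8.45
eef_pos: [0.5314, -0.2207, 0.0183]
tcp_rot: [-0.0, 1.0, 0.001, -0.001]
contact_force: [0.1, -0.9, 0.3]
opening: 0.849
finger_force: 0.0
```

Emit:
move_arm(plan=[{"x": 0, "y": 0, "z": 0, "yaw": 0, "fingers": 1}, {"x": 0, "y": 0, "z": 0, "yaw": 0, "fingers": 1}, {"x": 0, "y": 0, "z": 0, "yaw": 0, "fingers": 1}, {"x": 0, "y": 0, "z": 0, "yaw": 0, "fingers": 1}], force=50)

```text
time: 8.85
eef_pos: [0.5341, -0.2234, 0.0224]
tcp_rot: [0.0, 1.0, -0.001, 0.003]
contact_force: [-0.0, 1.4, 6.8]
opening: 0.537
finger_force: 52.0
```

Emit:
move_arm(plan=[{"x": 0, "y": 0, "z": -0.04, "yaw": 0, "fingers": 1}, {"x": 0, "y": 0, "z": -0.08, "yaw": 0, "fingers": 1}, {"x": 0, "y": 0, "z": -0.13, "yaw": 0, "fingers": 1}, {"x": 0, "y": 0, "z": -0.18, "yaw": 0, "fingers": 1}])

```text
time: 9.25
eef_pos: [0.5311, -0.222, 0.201]
tcp_rot: [0.0, 1.0, 0.0, -0.0]
contact_force: [1.7, -0.8, -1.5]
opening: 0.542
finger_force: 52.2
```

```bash
python3 - <<'E'
from h import *
S=(.634,.1185,-.045)
for p in [(.046,0),(-.046,0),(0,.072),(0,-.072)]: print(p,sh2w((*p,.1),S))
go(*sh2w((0.046,0,.2),S)[0],-.045+np.pi/2)
E
```

```text
(0.046, 0) [[0.68   0.1164 0.1   ]]
(-0.046, 0) [[0.588  0.1206 0.1   ]]
(0, 0.072) [[0.6372 0.1904 0.1   ]]
(0, -0.072) [[0.6308 0.0466 0.1   ]]
t=9.25 at [ 0.5311 -0.222   0.201 ] psi 3.141 q1 -0.57 q6 -2.14 open 0.542 SHIFT [-0.149  0.339  0.001] yaw 1.6149166541896314
```

Emit:
move_arm(plan=[{"x": -0.022, "y": 0.045, "z": 0, "yaw": 0, "fingers": 1}, {"x": -0.044, "y": 0.09, "z": 0, "yaw": 0, "fingers": 1}, {"x": -0.066, "y": 0.135, "z": 0, "yaw": 0, "fingers": 1}, {"x": -0.08, "y": 0.18, "z": 0, "yaw": 0, "fingers": 1}])

```text
time: 9.65
eef_pos: [0.6128, -0.0409, 0.2]
tcp_rot: [0.001, 1.0, -0.0, 0.001]
contact_force: [0.6, -0.1, -1.5]
opening: 0.54
finger_force: 52.1
```

Emit:
move_arm(plan=[{"x": -0.02, "y": 0.04, "z": 0, "yaw": 0.145, "fingers": 1}, {"x": -0.04, "y": 0.08, "z": 0, "yaw": 0.29, "fingers": 1}, {"x": -0.055, "y": 0.12, "z": 0, "yaw": 0.435, "fingers": 1}, {"x": -0.069, "y": 0.159, "z": 0, "yaw": 0.58, "fingers": 1}, {"x": -0.069, "y": 0.159, "z": 0, "yaw": 0.72, "fingers": 1}])

```text
time: 10.15
eef_pos: [0.6816, 0.1215, 0.1994]
tcp_rot: [0.353, 0.936, 0.001, 0.0]
contact_force: [-0.4, -1.4, -1.0]
opening: 0.534
finger_force: 52.2
```

Emit:
move_arm(plan=[{"x": 0, "y": 0, "z": 0, "yaw": 0.148, "fingers": 1}, {"x": 0, "y": 0, "z": 0, "yaw": 0.296, "fingers": 1}, {"x": 0, "y": 0, "z": 0, "yaw": 0.444, "fingers": 1}, {"x": 0, "y": 0, "z": 0, "yaw": 0.592, "fingers": 1}, {"x": 0, "y": 0, "z": 0, "yaw": 0.74, "fingers": 1}])

```text
time: 10.65
eef_pos: [0.6808, 0.1164, 0.1994]
tcp_rot: [0.669, 0.743, -0.0, 0.0]
contact_force: [0.6, -0.3, -2.2]
opening: 0.537
finger_force: 52.2
```

```bash
python3 - <<'E'
from h import *
S=(.634,.1185,-.045)
im,_=snap("wrist","w10"); 
go(*sh2w((0.046,0,.12),S)[0],-.045+np.pi/2)
E
```

```text
t=10.70 at [0.6808 0.1164 0.1994] psi 1.671 q1 0.02 q6 -0.08 open 0.537 SHIFT [ 0.    -0.001  0.079] yaw 0.14495127429416588
```

View pics/w10.png

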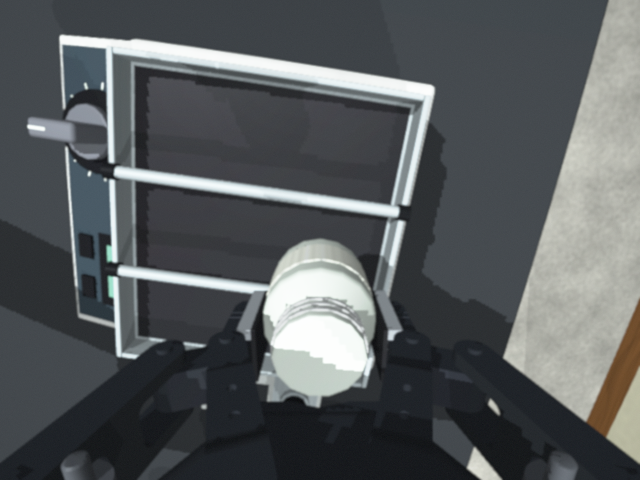

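Bottle held upright at (320,330), and the dial marker points to the front, its zero. Lowering into the centre lane and releasing.

Emit:
move_arm(plan=[{"x": 0, "y": -0.001, "z": 0.0, "yaw": 0.145, "fingers": 1}, {"x": 0, "y": -0.001, "z": 0.04, "yaw": 0.145, "fingers": 1}, {"x": 0, "y": -0.001, "z": 0.065, "yaw": 0.145, "fingers": 1}, {"x": 0, "y": -0.001, "z": 0.077, "yaw": 0.145, "fingers": 1}, {"x": 0, "y": -0.001, "z": 0.077, "yaw": 0.145, "fingers": 1}])

```text
time: 11.2
eef_pos: [0.6799, 0.1164, 0.1229]
tcp_rot: [0.719, 0.695, -0.0, -0.0]
contact_force: [-0.1, 0.4, -1.1]
opening: 0.538
finger_force: 53.6
```

Emit:
move_arm(plan=[{"x": 0, "y": 0, "z": 0, "yaw": 0, "fingers": 0.3}, {"x": 0, "y": 0, "z": 0, "yaw": 0, "fingers": 0.3}, {"x": 0, "y": 0, "z": 0, "yaw": 0, "fingers": 0.3}, {"x": 0, "y": 0, "z": -0.03, "yaw": 0, "fingers": 0.3}, {"x": 0, "y": 0, "z": -0.08, "yaw": 0, "fingers": 0.3}])

```text
time: 11.7
eef_pos: [0.6773, 0.1163, 0.1978]
tcp_rot: [0.719, 0.695, -0.004, -0.003]
contact_force: [0.6, -0.5, -0.2]
opening: 0.697
finger_force: 0.0
```

```bash
python3 - <<'E'
from h import *
im,_=snap("wrist","w11"); 
go(.600,-.232,.2,np.pi)
E
```

```text
t=11.75 at [0.6834 0.1166 0.2127] psi 1.536 q1 0.02 q6 0.06 open 0.699 SHIFT [-0.351 -0.071  0.013] yaw -1.605193814568043
```

View pics/w11.png

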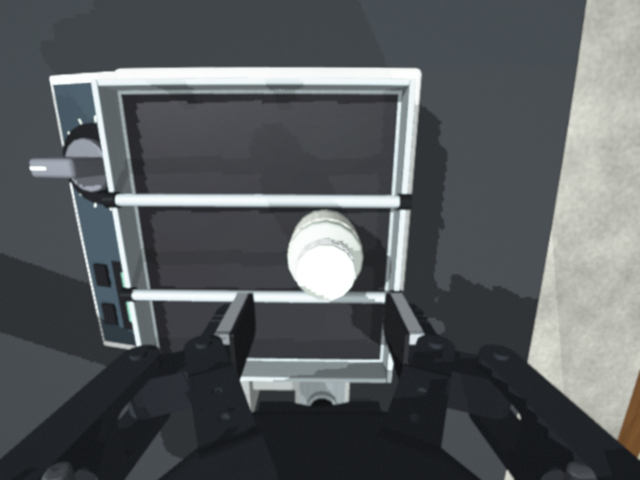

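Bottle 1 stands upright in the centre lane, with its cap at (326,270). On to the second bottle, measuring it from the wrist camera.

Emit:
move_arm(plan=[{"x": -0.048, "y": -0.01, "z": 0, "yaw": 0, "fingers": 0.15}, {"x": -0.096, "y": -0.02, "z": 0, "yaw": 0, "fingers": 0.15}, {"x": -0.144, "y": -0.03, "z": 0, "yaw": 0, "fingers": 0.15}, {"x": -0.192, "y": -0.04, "z": 0, "yaw": 0, "fingers": 0.15}, {"x": -0.24, "y": -0.05, "z": 0, "yaw": 0, "fingers": 0.15}])

```text
time: 12.25
eef_pos: [0.6214, -0.1234, 0.203]
tcp_rot: [0.719, 0.695, 0.0, 0.001]
contact_force: [-0.4, -0.6, -0.9]
opening: 0.849
finger_force: 0.0
```

Emit:
move_arm(plan=[{"x": -0.048, "y": -0.01, "z": 0, "yaw": -0.148, "fingers": 0.15}, {"x": -0.096, "y": -0.02, "z": 0, "yaw": -0.296, "fingers": 0.15}, {"x": -0.111, "y": -0.021, "z": 0, "yaw": -0.444, "fingers": 0.15}, {"x": -0.111, "y": -0.021, "z": 0, "yaw": -0.592, "fingers": 0.15}, {"x": -0.111, "y": -0.021, "z": 0, "yaw": -0.74, "fingers": 0.15}])

```text
time: 12.75
eef_pos: [0.5967, -0.2333, 0.2028]
tcp_rot: [0.418, 0.909, -0.0, 0.001]
contact_force: [0.8, -0.1, -0.1]
opening: 0.851
finger_force: 0.0
```

Emit:
move_arm(plan=[{"x": 0, "y": 0, "z": 0, "yaw": -0.148, "fingers": 0.15}, {"x": 0, "y": 0, "z": 0, "yaw": -0.296, "fingers": 0.15}, {"x": 0, "y": 0, "z": 0, "yaw": -0.444, "fingers": 0.15}, {"x": 0, "y": 0, "z": 0, "yaw": -0.592, "fingers": 0.15}, {"x": 0, "y": 0, "z": 0, "yaw": -0.74, "fingers": 0.15}])

```text
time: 13.25
eef_pos: [0.5971, -0.232, 0.2029]
tcp_rot: [0.06, 0.998, -0.0, 0.001]
contact_force: [-0.1, -0.2, -0.5]
opening: 0.846
finger_force: 0.0
```

```bash
cat >> h.py <<'E'
def blobs(name,save):
    im,cam=snap(name,save); g=im.min(2); m=((g>150)*255).astype(np.uint8)
    n,l,st,c=cv2.connectedComponentsWithStats(m)
    for i in range(1,n):
        if 300<st[i,4]<9000:
            W=onplane([c[i]],cam,.06)[0]
            if -.45<W[1]<-.12 and .4<W[0]<.75: print(st[i],c[i],W)
E
python3 - <<'E'
from h import *
go(.600,-.232,.0175,np.pi)
blobs("wrist","w12")
go(.600,-.232,.0175,np.pi)
E
```

```text
t=13.25 at [ 0.5971 -0.232   0.2029] psi 3.021 q1 -0.53 q6 -1.98 open 0.846 SHIFT [-0.003  0.     0.185] yaw -0.12024928525903711
[ 153  140   72   61 3189] [186.1558 168.2568] [ 0.5295 -0.3383  0.06  ]
[ 296  202   49   55 2083] [319.832 229.252] [ 0.5962 -0.232   0.06  ]
[ 172  219   56   63 2556] [200.1185 251.5501] [ 0.6039 -0.3429  0.06  ]
[ 260  287  116   35 1383] [336.9913 301.7317] [ 0.6689 -0.2243  0.06  ]
t=13.30 at [ 0.5971 -0.232   0.2028] psi 3.025 q1 -0.53 q6 -1.98 open 0.850 SHIFT [-0.003  0.     0.185] yaw -0.11636027177641095
```

Emit:
move_arm(plan=[{"x": 0, "y": 0, "z": 0.05, "yaw": -0.12, "fingers": 0.15}, {"x": 0, "y": 0, "z": 0.1, "yaw": -0.12, "fingers": 0.15}, {"x": 0, "y": 0, "z": 0.145, "yaw": -0.12, "fingers": 0.15}, {"x": 0, "y": 0, "z": 0.175, "yaw": -0.12, "fingers": 0.15}, {"x": 0, "y": 0, "z": 0.184, "yaw": -0.12, "fingers": 0.15}])

```text
time: 13.8
eef_pos: [0.5942, -0.2303, 0.0138]
tcp_rot: [0.004, 1.0, 0.002, -0.003]
contact_force: [-0.5, 0.3, 0.8]
opening: 0.849
finger_force: 0.0
```

Emit:
move_arm(plan=[{"x": 0, "y": 0, "z": 0, "yaw": 0, "fingers": 1}, {"x": 0, "y": 0, "z": 0, "yaw": 0, "fingers": 1}, {"x": 0, "y": 0, "z": 0, "yaw": 0, "fingers": 1}, {"x": 0, "y": 0, "z": 0, "yaw": 0, "fingers": 1}], force=50)

```text
time: 14.2
eef_pos: [0.5982, -0.2326, 0.0206]
tcp_rot: [0.003, 1.0, -0.001, 0.002]
contact_force: [1.1, 0.9, 1.6]
opening: 0.539
finger_force: 51.6
```

Emit:
move_arm(plan=[{"x": 0, "y": 0, "z": -0.04, "yaw": 0, "fingers": 1}, {"x": 0, "y": 0, "z": -0.08, "yaw": 0, "fingers": 1}, {"x": 0, "y": 0, "z": -0.13, "yaw": 0, "fingers": 1}, {"x": 0, "y": 0, "z": -0.18, "yaw": 0, "fingers": 1}])

```text
time: 14.6
eef_pos: [0.5965, -0.2316, 0.2006]
tcp_rot: [0.003, 1.0, -0.0, 0.0]
contact_force: [1.1, 0.0, -0.5]
opening: 0.537
finger_force: 51.8
```

```bash
python3 - <<'E'
from h import *
S=(.634,.1185,-.045)
go(*sh2w((-.046,0,.2),S)[0],-.045+np.pi/2)
E
```

```text
t=14.60 at [ 0.5965 -0.2316  0.2006] psi 3.135 q1 -0.53 q6 -2.09 open 0.537 SHIFT [0.011 0.352 0.001] yaw 1.6089492882557304
```

Emit:
move_arm(plan=[{"x": 0.0, "y": 0.045, "z": 0, "yaw": 0, "fingers": 1}, {"x": 0.0, "y": 0.09, "z": 0, "yaw": 0, "fingers": 1}, {"x": 0.0, "y": 0.135, "z": 0, "yaw": 0, "fingers": 1}, {"x": 0.0, "y": 0.18, "z": 0, "yaw": 0, "fingers": 1}])

```text
time: 15.0
eef_pos: [0.5979, -0.0503, 0.1996]
tcp_rot: [0.004, 1.0, -0.0, 0.001]
contact_force: [0.4, -0.1, -0.2]
opening: 0.532
finger_force: 51.8
```

Emit:
move_arm(plan=[{"x": 0.011, "y": 0.045, "z": 0, "yaw": 0.145, "fingers": 1}, {"x": 0.011, "y": 0.09, "z": 0, "yaw": 0.29, "fingers": 1}, {"x": 0.011, "y": 0.135, "z": 0, "yaw": 0.435, "fingers": 1}, {"x": 0.011, "y": 0.172, "z": 0, "yaw": 0.58, "fingers": 1}, {"x": 0.011, "y": 0.172, "z": 0, "yaw": 0.72, "fingers": 1}])

```text
time: 15.5
eef_pos: [0.5877, 0.1247, 0.1994]
tcp_rot: [0.356, 0.935, 0.001, 0.0]
contact_force: [0.3, -0.8, -0.4]
opening: 0.536
finger_force: 51.8
```

Emit:
move_arm(plan=[{"x": 0, "y": 0, "z": 0, "yaw": 0.148, "fingers": 1}, {"x": 0, "y": 0, "z": 0, "yaw": 0.296, "fingers": 1}, {"x": 0, "y": 0, "z": 0, "yaw": 0.444, "fingers": 1}, {"x": 0, "y": 0, "z": 0, "yaw": 0.592, "fingers": 1}, {"x": 0, "y": 0, "z": 0, "yaw": 0.74, "fingers": 1}])

```text
time: 16.0
eef_pos: [0.5883, 0.1203, 0.1993]
tcp_rot: [0.672, 0.741, 0.001, 0.001]
contact_force: [-0.5, 0.5, -1.5]
opening: 0.534
finger_force: 51.8
```

```bash
python3 - <<'E'
from h import *
S=(.634,.1185,-.045)
go(*sh2w((-.046,0,.12),S)[0],-.045+np.pi/2)
E
```

```text
t=16.00 at [0.5883 0.1203 0.1993] psi 1.669 q1 0.03 q6 -0.07 open 0.534 SHIFT [ 0.    -0.     0.079] yaw 0.14296938882986776
```

Emit:
move_arm(plan=[{"x": 0, "y": 0, "z": 0.0, "yaw": 0.143, "fingers": 1}, {"x": 0, "y": 0, "z": 0.04, "yaw": 0.143, "fingers": 1}, {"x": 0, "y": 0, "z": 0.065, "yaw": 0.143, "fingers": 1}, {"x": 0, "y": 0, "z": 0.078, "yaw": 0.143, "fingers": 1}, {"x": 0, "y": 0, "z": 0.078, "yaw": 0.143, "fingers": 1}])

```text
time: 16.5
eef_pos: [0.5885, 0.1203, 0.1214]
tcp_rot: [0.721, 0.693, 0.0, 0.0]
contact_force: [-1.0, 0.4, -0.2]
opening: 0.536
finger_force: 52.8
```

Emit:
move_arm(plan=[{"x": 0, "y": 0, "z": 0, "yaw": 0, "fingers": 0.3}, {"x": 0, "y": 0, "z": 0, "yaw": 0, "fingers": 0.3}, {"x": 0, "y": 0, "z": 0, "yaw": 0, "fingers": 0.3}, {"x": 0, "y": 0, "z": -0.03, "yaw": 0, "fingers": 0.3}, {"x": 0, "y": 0, "z": -0.08, "yaw": 0, "fingers": 0.3}])

```text
time: 17.0
eef_pos: [0.5854, 0.12, 0.1967]
tcp_rot: [0.721, 0.693, -0.004, -0.003]
contact_force: [0.8, 0.4, 0.8]
opening: 0.703
finger_force: 0.0
```

Emit:
move_arm(plan=[{"x": -0.048, "y": -0.004, "z": 0, "yaw": 0, "fingers": 0.15}, {"x": -0.096, "y": -0.008, "z": 0, "yaw": 0, "fingers": 0.15}, {"x": -0.144, "y": -0.012, "z": 0, "yaw": 0, "fingers": 0.15}, {"x": -0.192, "y": -0.016, "z": 0, "yaw": 0, "fingers": 0.15}, {"x": -0.24, "y": -0.018, "z": 0, "yaw": 0, "fingers": 0.15}])

```text
time: 17.5
eef_pos: [0.5604, -0.1207, 0.2009]
tcp_rot: [0.721, 0.693, 0.0, 0.001]
contact_force: [0.7, -0.0, 0.6]
opening: 0.845
finger_force: 0.0
```

Emit:
move_arm(plan=[{"x": -0.048, "y": -0.004, "z": 0, "yaw": -0.148, "fingers": 0.15}, {"x": -0.096, "y": -0.008, "z": 0, "yaw": -0.296, "fingers": 0.15}, {"x": -0.144, "y": -0.012, "z": 0, "yaw": -0.444, "fingers": 0.15}, {"x": -0.192, "y": -0.016, "z": 0, "yaw": -0.592, "fingers": 0.15}, {"x": -0.22, "y": -0.018, "z": 0, "yaw": -0.74, "fingers": 0.15}])

```text
time: 18.0
eef_pos: [0.5335, -0.3417, 0.2008]
tcp_rot: [0.424, 0.905, -0.001, 0.001]
contact_force: [0.4, 0.7, 1.0]
opening: 0.847
finger_force: 0.0
```

Emit:
move_arm(plan=[{"x": 0, "y": 0, "z": 0, "yaw": -0.148, "fingers": 0.15}, {"x": 0, "y": 0, "z": 0, "yaw": -0.296, "fingers": 0.15}, {"x": 0, "y": 0, "z": 0, "yaw": -0.444, "fingers": 0.15}, {"x": 0, "y": 0, "z": 0, "yaw": -0.592, "fingers": 0.15}, {"x": 0, "y": 0, "z": 0, "yaw": -0.74, "fingers": 0.15}])

```text
time: 18.5
eef_pos: [0.5344, -0.3382, 0.2006]
tcp_rot: [0.067, 0.998, -0.0, 0.0]
contact_force: [-0.3, -1.1, 0.9]
opening: 0.85
finger_force: 0.0
```

```bash
python3 - <<'E'
from h import *
blobs("wrist","w13")
go(.531,-.340,.0175,np.pi)
E
```

```text
[ 285  192   58   64 2861] [313.677 223.726] [ 0.527  -0.3428  0.06  ]
[ 295  265   54   65 2655] [321.4957 298.7638] [ 0.5999 -0.3455  0.06  ]
[409 297  37  53 582] [427.7663 322.8643] [ 0.6394 -0.2468  0.06  ]
[515 304  55  48 813] [536.9926 323.8868] [ 0.6559 -0.1396  0.06  ]
[449 324  33  25 431] [465.2135 335.174 ] [ 0.6584 -0.2104  0.06  ]
[ 363  334   44   67 1154] [381.9887 352.3908] [ 0.6666 -0.2934  0.06  ]
t=18.55 at [ 0.5344 -0.3382  0.2006] psi 3.011 q1 -0.72 q6 -2.17 open 0.853 SHIFT [ 0.003 -0.002  0.183] yaw -0.13019721253578576
```

Emit:
move_arm(plan=[{"x": 0.005, "y": -0.002, "z": 0.05, "yaw": -0.13, "fingers": 0.15}, {"x": 0.005, "y": -0.002, "z": 0.1, "yaw": -0.13, "fingers": 0.15}, {"x": 0.005, "y": -0.002, "z": 0.145, "yaw": -0.13, "fingers": 0.15}, {"x": 0.005, "y": -0.002, "z": 0.172, "yaw": -0.13, "fingers": 0.15}, {"x": 0.005, "y": -0.002, "z": 0.181, "yaw": -0.13, "fingers": 0.15}])

```text
time: 19.05
eef_pos: [0.5268, -0.3374, 0.0151]
tcp_rot: [0.006, 1.0, 0.002, -0.003]
contact_force: [-0.9, 0.9, 0.5]
opening: 0.85
finger_force: 0.0
```

Emit:
move_arm(plan=[{"x": 0, "y": 0, "z": 0, "yaw": 0, "fingers": 1}, {"x": 0, "y": 0, "z": 0, "yaw": 0, "fingers": 1}, {"x": 0, "y": 0, "z": 0, "yaw": 0, "fingers": 1}, {"x": 0, "y": 0, "z": 0, "yaw": 0, "fingers": 1}], force=50)

```text
time: 19.45
eef_pos: [0.5301, -0.3401, 0.0212]
tcp_rot: [0.005, 1.0, -0.001, 0.001]
contact_force: [0.0, -0.0, -2.0]
opening: 0.573
finger_force: 51.7
```

Emit:
move_arm(plan=[{"x": 0, "y": 0, "z": -0.04, "yaw": 0, "fingers": 1}, {"x": 0, "y": 0, "z": -0.08, "yaw": 0, "fingers": 1}, {"x": 0, "y": 0, "z": -0.13, "yaw": 0, "fingers": 1}, {"x": 0, "y": 0, "z": -0.18, "yaw": 0, "fingers": 1}])

```text
time: 19.85
eef_pos: [0.5288, -0.339, 0.2016]
tcp_rot: [0.005, 1.0, -0.0, 0.0]
contact_force: [0.7, -0.5, -2.0]
opening: 0.572
finger_force: 52.3
```

```bash
python3 - <<'E'
from h import *
S=(.634,.1185,-.045)
go(*sh2w((0,.072,.2),S)[0],-.045+np.pi/2)
E
```

```text
t=19.85 at [ 0.5288 -0.339   0.2016] psi 3.131 q1 -0.73 q6 -2.29 open 0.572 SHIFT [-0.103  0.53   0.002] yaw 1.6055724931364388
```

Emit:
move_arm(plan=[{"x": -0.009, "y": 0.047, "z": 0, "yaw": 0, "fingers": 1}, {"x": -0.018, "y": 0.094, "z": 0, "yaw": 0, "fingers": 1}, {"x": -0.027, "y": 0.141, "z": 0, "yaw": 0, "fingers": 1}, {"x": -0.036, "y": 0.188, "z": 0, "yaw": 0, "fingers": 1}, {"x": -0.045, "y": 0.235, "z": 0, "yaw": 0, "fingers": 1}])

```text
time: 20.35
eef_pos: [0.5766, -0.103, 0.2004]
tcp_rot: [0.005, 1.0, -0.0, 0.001]
contact_force: [0.6, -0.0, -1.9]
opening: 0.571
finger_force: 52.5
```

Emit:
move_arm(plan=[{"x": -0.009, "y": 0.047, "z": 0, "yaw": 0, "fingers": 1}, {"x": -0.018, "y": 0.094, "z": 0, "yaw": 0, "fingers": 1}, {"x": -0.027, "y": 0.141, "z": 0, "yaw": 0, "fingers": 1}, {"x": -0.036, "y": 0.188, "z": 0, "yaw": 0, "fingers": 1}, {"x": -0.045, "y": 0.235, "z": 0, "yaw": 0, "fingers": 1}])

```text
time: 20.85
eef_pos: [0.624, 0.1318, 0.2004]
tcp_rot: [0.005, 1.0, 0.0, 0.001]
contact_force: [-0.1, 0.1, -1.3]
opening: 0.574
finger_force: 52.5
```

Emit:
move_arm(plan=[{"x": -0.007, "y": 0.04, "z": 0, "yaw": 0.148, "fingers": 1}, {"x": -0.013, "y": 0.06, "z": 0, "yaw": 0.296, "fingers": 1}, {"x": -0.013, "y": 0.06, "z": 0, "yaw": 0.444, "fingers": 1}, {"x": -0.013, "y": 0.06, "z": 0, "yaw": 0.592, "fingers": 1}, {"x": -0.013, "y": 0.06, "z": 0, "yaw": 0.74, "fingers": 1}])

```text
time: 21.35
eef_pos: [0.6374, 0.1902, 0.2001]
tcp_rot: [0.369, 0.93, 0.0, 0.0]
contact_force: [-0.1, 0.5, -0.7]
opening: 0.571
finger_force: 52.5
```

Emit:
move_arm(plan=[{"x": 0, "y": 0, "z": 0, "yaw": 0.148, "fingers": 1}, {"x": 0, "y": 0, "z": 0, "yaw": 0.296, "fingers": 1}, {"x": 0, "y": 0, "z": 0, "yaw": 0.444, "fingers": 1}, {"x": 0, "y": 0, "z": 0, "yaw": 0.592, "fingers": 1}, {"x": 0, "y": 0, "z": 0, "yaw": 0.74, "fingers": 1}])

```text
time: 21.85
eef_pos: [0.6374, 0.1897, 0.2002]
tcp_rot: [0.68, 0.733, 0.0, 0.0]
contact_force: [0.3, -0.1, -2.3]
opening: 0.567
finger_force: 52.4
```

```bash
python3 - <<'E'
from h import *
S=(.634,.1185,-.045)
go(*sh2w((0,.072,.122),S)[0],-.045+np.pi/2)
E
```

```text
t=21.85 at [0.6374 0.1897 0.2002] psi 1.645 q1 0.14 q6 0.06 open 0.567 SHIFT [ 0.001 -0.     0.078] yaw 0.11950451861428046
```

Emit:
move_arm(plan=[{"x": 0.001, "y": 0, "z": 0.0, "yaw": 0.12, "fingers": 1}, {"x": 0.001, "y": 0, "z": 0.04, "yaw": 0.12, "fingers": 1}, {"x": 0.001, "y": 0, "z": 0.065, "yaw": 0.12, "fingers": 1}, {"x": 0.001, "y": 0, "z": 0.078, "yaw": 0.12, "fingers": 1}, {"x": 0.001, "y": 0, "z": 0.078, "yaw": 0.12, "fingers": 1}])

```text
time: 22.35
eef_pos: [0.6371, 0.1908, 0.1217]
tcp_rot: [0.721, 0.693, -0.0, -0.0]
contact_force: [0.5, 0.6, -1.0]
opening: 0.572
finger_force: 52.9
```

Emit:
move_arm(plan=[{"x": 0, "y": 0, "z": 0, "yaw": 0, "fingers": 0.28}, {"x": 0, "y": 0, "z": 0, "yaw": 0, "fingers": 0.28}, {"x": 0, "y": 0, "z": 0, "yaw": 0, "fingers": 0.28}, {"x": 0, "y": 0, "z": -0.03, "yaw": 0, "fingers": 0.28}, {"x": 0, "y": 0, "z": -0.08, "yaw": 0, "fingers": 0.28}])

```text
time: 22.85
eef_pos: [0.6347, 0.1901, 0.1973]
tcp_rot: [0.721, 0.693, -0.004, -0.003]
contact_force: [1.5, -0.2, -0.5]
opening: 0.72
finger_force: 0.0
```

Emit:
move_arm(plan=[{"x": -0.048, "y": 0, "z": 0, "yaw": 0, "fingers": 0.15}, {"x": -0.096, "y": 0, "z": 0, "yaw": 0, "fingers": 0.15}, {"x": -0.144, "y": 0, "z": 0, "yaw": 0, "fingers": 0.15}, {"x": -0.192, "y": 0, "z": 0, "yaw": 0, "fingers": 0.15}, {"x": -0.24, "y": 0, "z": 0, "yaw": 0, "fingers": 0.15}])

```text
time: 23.35
eef_pos: [0.6279, -0.051, 0.2021]
tcp_rot: [0.721, 0.693, 0.0, 0.001]
contact_force: [1.3, -0.2, -0.9]
opening: 0.852
finger_force: 0.0
```

Emit:
move_arm(plan=[{"x": -0.048, "y": 0, "z": 0, "yaw": 0, "fingers": 0.15}, {"x": -0.096, "y": 0, "z": 0, "yaw": 0, "fingers": 0.15}, {"x": -0.144, "y": 0, "z": 0, "yaw": 0, "fingers": 0.15}, {"x": -0.192, "y": 0, "z": 0, "yaw": 0, "fingers": 0.15}, {"x": -0.24, "y": 0, "z": 0, "yaw": 0, "fingers": 0.15}])

```text
time: 23.85
eef_pos: [0.6184, -0.2912, 0.202]
tcp_rot: [0.721, 0.693, 0.0, 0.001]
contact_force: [1.1, 0.8, -0.9]
opening: 0.848
finger_force: 0.0
```

Emit:
move_arm(plan=[{"x": -0.04, "y": -0.009, "z": 0, "yaw": -0.148, "fingers": 0.15}, {"x": -0.056, "y": -0.009, "z": 0, "yaw": -0.296, "fingers": 0.15}, {"x": -0.056, "y": -0.009, "z": 0, "yaw": -0.444, "fingers": 0.15}, {"x": -0.056, "y": -0.009, "z": 0, "yaw": -0.592, "fingers": 0.15}, {"x": -0.056, "y": -0.009, "z": 0, "yaw": -0.74, "fingers": 0.15}])

```text
time: 24.35
eef_pos: [0.6073, -0.3452, 0.2017]
tcp_rot: [0.419, 0.908, -0.0, 0.0]
contact_force: [-0.5, -0.6, -0.1]
opening: 0.856
finger_force: 0.0
```

Emit:
move_arm(plan=[{"x": 0, "y": 0, "z": 0, "yaw": -0.148, "fingers": 0.15}, {"x": 0, "y": 0, "z": 0, "yaw": -0.296, "fingers": 0.15}, {"x": 0, "y": 0, "z": 0, "yaw": -0.444, "fingers": 0.15}, {"x": 0, "y": 0, "z": 0, "yaw": -0.592, "fingers": 0.15}, {"x": 0, "y": 0, "z": 0, "yaw": -0.74, "fingers": 0.15}])

```text
time: 24.85
eef_pos: [0.6075, -0.3448, 0.2018]
tcp_rot: [0.062, 0.998, -0.0, 0.0]
contact_force: [1.0, -0.6, -0.8]
opening: 0.851
finger_force: 0.0
```

```bash
python3 - <<'E'
from h import *
blobs("wrist","w14")
go(.604,-.345,.02,np.pi)
E
```

```text
[ 290  197   57   62 2760] [318.1964 227.9667] [ 0.6048 -0.346   0.06  ]
[523 244  57  43 804] [546.3445 259.158 ] [ 0.6602 -0.1403  0.06  ]
[ 362  266  126   99 3408] [418.5349 293.4363] [ 0.6797 -0.2598  0.06  ]
t=24.90 at [ 0.6075 -0.3448  0.2018] psi 3.021 q1 -0.66 q6 -2.11 open 0.850 SHIFT [ 0.003 -0.001  0.182] yaw -0.12011433137573446
```

Emit:
move_arm(plan=[{"x": 0.002, "y": -0.001, "z": 0.05, "yaw": -0.12, "fingers": 0.15}, {"x": 0.002, "y": -0.001, "z": 0.1, "yaw": -0.12, "fingers": 0.15}, {"x": 0.002, "y": -0.001, "z": 0.145, "yaw": -0.12, "fingers": 0.15}, {"x": 0.002, "y": -0.001, "z": 0.173, "yaw": -0.12, "fingers": 0.15}, {"x": 0.002, "y": -0.001, "z": 0.182, "yaw": -0.12, "fingers": 0.15}])

```text
time: 25.4
eef_pos: [0.6028, -0.3435, 0.0146]
tcp_rot: [0.006, 1.0, 0.002, -0.003]
contact_force: [0.6, 0.9, -0.5]
opening: 0.849
finger_force: 0.0
```

Emit:
move_arm(plan=[{"x": 0, "y": 0, "z": 0, "yaw": 0, "fingers": 1}, {"x": 0, "y": 0, "z": 0, "yaw": 0, "fingers": 1}, {"x": 0, "y": 0, "z": 0, "yaw": 0, "fingers": 1}, {"x": 0, "y": 0, "z": 0, "yaw": 0, "fingers": 1}], force=50)

```text
time: 25.8
eef_pos: [0.6063, -0.3462, 0.0216]
tcp_rot: [0.005, 1.0, -0.001, 0.001]
contact_force: [0.1, 0.5, -1.1]
opening: 0.567
finger_force: 51.6
```

Emit:
move_arm(plan=[{"x": 0, "y": 0, "z": -0.04, "yaw": 0, "fingers": 1}, {"x": 0, "y": 0, "z": -0.08, "yaw": 0, "fingers": 1}, {"x": 0, "y": 0, "z": -0.13, "yaw": 0, "fingers": 1}, {"x": 0, "y": 0, "z": -0.18, "yaw": 0, "fingers": 1}])

```text
time: 26.2
eef_pos: [0.605, -0.3451, 0.2017]
tcp_rot: [0.005, 1.0, -0.0, 0.0]
contact_force: [1.3, -1.1, -1.0]
opening: 0.574
finger_force: 52.1
```

```bash
python3 - <<'E'
from h import *
S=(.634,.1185,-.045)
go(*sh2w((0,-.072,.2),S)[0],-.045+np.pi/2)
E
```

```text
t=26.20 at [ 0.605  -0.3451  0.2017] psi 3.131 q1 -0.66 q6 -2.22 open 0.574 SHIFT [-0.022  0.392  0.002] yaw 1.6055528751980477
```

Emit:
move_arm(plan=[{"x": -0.003, "y": 0.047, "z": 0, "yaw": 0, "fingers": 1}, {"x": -0.006, "y": 0.094, "z": 0, "yaw": 0, "fingers": 1}, {"x": -0.009, "y": 0.141, "z": 0, "yaw": 0, "fingers": 1}, {"x": -0.012, "y": 0.188, "z": 0, "yaw": 0, "fingers": 1}, {"x": -0.012, "y": 0.22, "z": 0, "yaw": 0, "fingers": 1}])

```text
time: 26.7
eef_pos: [0.6195, -0.1225, 0.2005]
tcp_rot: [0.004, 1.0, 0.0, 0.001]
contact_force: [0.2, -0.5, -1.7]
opening: 0.57
finger_force: 52.2
```

Emit:
move_arm(plan=[{"x": -0.01, "y": 0.045, "z": 0, "yaw": 0.148, "fingers": 1}, {"x": -0.01, "y": 0.09, "z": 0, "yaw": 0.296, "fingers": 1}, {"x": -0.01, "y": 0.135, "z": 0, "yaw": 0.444, "fingers": 1}, {"x": -0.01, "y": 0.172, "z": 0, "yaw": 0.592, "fingers": 1}, {"x": -0.01, "y": 0.172, "z": 0, "yaw": 0.74, "fingers": 1}])

```text
time: 27.2
eef_pos: [0.6308, 0.0512, 0.2005]
tcp_rot: [0.367, 0.93, 0.001, 0.0]
contact_force: [-0.2, -0.4, -2.3]
opening: 0.572
finger_force: 52.2
```

Emit:
move_arm(plan=[{"x": 0, "y": 0, "z": 0, "yaw": 0.148, "fingers": 1}, {"x": 0, "y": 0, "z": 0, "yaw": 0.296, "fingers": 1}, {"x": 0, "y": 0, "z": 0, "yaw": 0.444, "fingers": 1}, {"x": 0, "y": 0, "z": 0, "yaw": 0.592, "fingers": 1}, {"x": 0, "y": 0, "z": 0, "yaw": 0.74, "fingers": 1}])

```text
time: 27.7
eef_pos: [0.6313, 0.0465, 0.2004]
tcp_rot: [0.68, 0.733, 0.0, 0.001]
contact_force: [0.8, -0.2, -1.1]
opening: 0.571
finger_force: 52.2
```

```bash
python3 - <<'E'
from h import *
S=(.634,.1185,-.045)
go(*sh2w((0,-.072,.122),S)[0],-.045+np.pi/2)
E
```

```text
t=27.70 at [0.6313 0.0465 0.2004] psi 1.645 q1 -0.09 q6 -0.16 open 0.571 SHIFT [ 0.    -0.     0.078] yaw 0.1196112494590742
```

Emit:
move_arm(plan=[{"x": 0, "y": 0, "z": 0.0, "yaw": 0.12, "fingers": 1}, {"x": 0, "y": 0, "z": 0.04, "yaw": 0.12, "fingers": 1}, {"x": 0, "y": 0, "z": 0.065, "yaw": 0.12, "fingers": 1}, {"x": 0, "y": 0, "z": 0.078, "yaw": 0.12, "fingers": 1}, {"x": 0, "y": 0, "z": 0.078, "yaw": 0.12, "fingers": 1}])

```text
time: 28.2
eef_pos: [0.6311, 0.0464, 0.1216]
tcp_rot: [0.721, 0.693, -0.0, -0.0]
contact_force: [0.0, 0.7, -0.5]
opening: 0.573
finger_force: 53.3
```

Emit:
move_arm(plan=[{"x": 0, "y": 0, "z": 0, "yaw": 0, "fingers": 0.28}, {"x": 0, "y": 0, "z": 0, "yaw": 0, "fingers": 0.28}, {"x": 0, "y": 0, "z": 0, "yaw": 0, "fingers": 0.28}, {"x": 0, "y": 0, "z": -0.03, "yaw": 0, "fingers": 0.28}, {"x": 0, "y": 0, "z": -0.08, "yaw": 0, "fingers": 0.28}])

```text
time: 28.7
eef_pos: [0.6285, 0.0466, 0.1977]
tcp_rot: [0.721, 0.693, -0.003, -0.003]
contact_force: [0.5, 0.5, -0.5]
opening: 0.721
finger_force: 0.0
```

Emit:
move_arm(plan=[{"x": -0.03, "y": 0, "z": -0.03, "yaw": 0, "fingers": 0.3}, {"x": -0.07, "y": 0, "z": -0.06, "yaw": 0, "fingers": 0.3}, {"x": -0.11, "y": 0, "z": -0.08, "yaw": 0, "fingers": 0.3}, {"x": -0.145, "y": 0, "z": -0.1, "yaw": 0, "fingers": 0.3}, {"x": -0.145, "y": 0, "z": -0.1, "yaw": 0, "fingers": 0.3}])

```text
time: 29.2
eef_pos: [0.6267, -0.103, 0.3063]
tcp_rot: [0.723, 0.691, 0.001, 0.004]
contact_force: [-0.1, -0.1, 0.3]
opening: 0.694
finger_force: 0.0
```

```bash
python3 - <<'E'
from h import *
S=(.634,.1185,-.045)
im,cam=snap("wrist","w15"); go(.63,-.1,.3,1.526)
tp,tc=snap("top","t15")
pts=dict(bore=(.045,-.148,.102),pintop=(.045,-.148,.146),notch=(-.045,-.148,.102),b1=(.046,0,.168),b2=(-.046,0,.168),j1=(0,.072,.158),j2=(0,-.072,.158),dial=(-.149,.055,.1))
for k,v in pts.items():
    w=sh2w(v,S); a=proj(w,cam)[0]; b=proj(w,tc)[0]; print(k,w,a,b)
    cv2.circle(im,tuple(int(round(q)) for q in a),2,(0,0,255),-1); cv2.circle(tp,tuple(int(round(q)) for q in b),1,(0,0,255),-1)
c=cv2.resize(tp[140:310,200:370],(300,300),interpolation=cv2.INTER_CUBIC)
v=np.zeros((480,780,3),np.uint8); v[:,:480]=im[:,100:580]; v[:300,480:]=c
cv2.imwrite("pics/c15.png",v)
g=im.min(2); m=((g>150)*255).astype(np.uint8)
E
```

```text
t=29.25 at [ 0.6262 -0.1007  0.3041] psi 1.528 q1 -0.32 q6 -0.28 open 0.701 SHIFT [0.001 0.004 0.004] yaw 0.0020896807329044975
bore [[ 0.6723 -0.0314  0.102 ]] [359.575  142.7611] [340.3033 180.9971]
pintop [[ 0.6723 -0.0314  0.146 ]] [365.8622 142.7966] [341.3075 173.8867]
notch [[ 0.5824 -0.0273  0.102 ]] [270.0368 142.6946] [344.1589 222.0129]
b1 [[0.68   0.1164 0.168 ]] [379.5679 -75.1632] [267.5023 175.1975]
b2 [[0.588  0.1206 0.168 ]] [248.2449 -75.8236] [270.0763 219.9367]
j1 [[0.6372 0.1904 0.158 ]] [ 313.8462 -188.9512] [233.1313 201.6051]
j2 [[0.6308 0.0466 0.158 ]] [314.32    41.7628] [305.467  196.0351]
dial [[0.4876 0.1801 0.1   ]] [141.3906 -99.8609] [249.2686 279.2682]
```

View pics/c15.png

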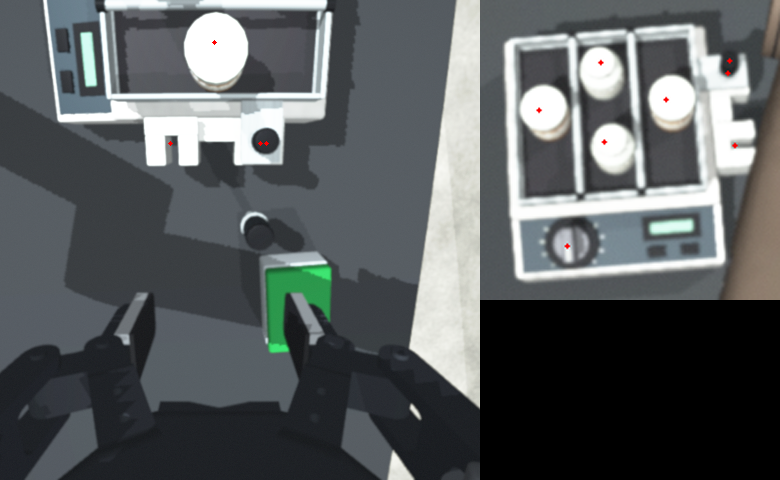

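All four vessels stand upright in the tray: jars at the left and right, bottles in the centre lane. The dial is at its zero mark, the pin top is at (265,141) and the notch at (170,143), both where predicted. Now the pin.

Emit:
move_arm(plan=[{"x": 0.03, "y": 0.02, "z": 0.02, "yaw": 0.002, "fingers": 0.4}, {"x": 0.06, "y": 0.035, "z": 0.05, "yaw": 0.002, "fingers": 0.4}, {"x": 0.071, "y": 0.043, "z": 0.08, "yaw": 0.002, "fingers": 0.4}, {"x": 0.071, "y": 0.043, "z": 0.104, "yaw": 0.002, "fingers": 0.4}, {"x": 0.071, "y": 0.043, "z": 0.104, "yaw": 0.002, "fingers": 0.4}])

```text
time: 29.8
eef_pos: [0.6679, -0.0264, 0.1905]
tcp_rot: [0.721, 0.693, -0.003, -0.005]
contact_force: [0.3, 0.6, -0.7]
opening: 0.602
finger_force: 0.0
```

```bash
python3 - <<'E'
from h import *
snap("top"); go(.6723,-.0314,.114,1.526)
E
```

```text
t=29.85 at [ 0.6693 -0.0272  0.1937] psi 1.532 q1 -0.19 q6 -0.15 open 0.604 SHIFT [-0.004  0.003  0.08 ] yaw 0.005527778257769178
```

Emit:
move_arm(plan=[{"x": 0, "y": 0, "z": 0, "yaw": 0, "fingers": 0.4}, {"x": 0, "y": 0, "z": 0, "yaw": 0, "fingers": 0.4}])

```text
time: 30.05
eef_pos: [0.6722, -0.0293, 0.1998]
tcp_rot: [0.722, 0.692, 0.001, 0.002]
contact_force: [0.0, -0.4, -0.3]
opening: 0.599
finger_force: 0.0
```

```bash
python3 - <<'E'
from h import *
go(.6723,-.0314,.114,1.526)
E
```

```text
t=30.05 at [ 0.6722 -0.0293  0.1998] psi 1.530 q1 -0.19 q6 -0.15 open 0.599 SHIFT [-0.002  0.     0.086] yaw 0.0035475272805420843
```

Emit:
move_arm(plan=[{"x": -0.001, "y": 0, "z": 0.04, "yaw": 0.003, "fingers": 0.4}, {"x": -0.001, "y": 0, "z": 0.07, "yaw": 0.003, "fingers": 0.4}, {"x": -0.001, "y": 0, "z": 0.085, "yaw": 0.003, "fingers": 0.4}, {"x": -0.001, "y": 0, "z": 0.085, "yaw": 0.003, "fingers": 0.4}, {"x": -0.001, "y": 0, "z": 0.085, "yaw": 0.003, "fingers": 0.4}])

```text
time: 30.55
eef_pos: [0.6723, -0.0306, 0.1142]
tcp_rot: [0.723, 0.691, 0.001, 0.001]
contact_force: [1.1, -1.5, -0.0]
opening: 0.599
finger_force: 0.0
```

Emit:
move_arm(plan=[{"x": 0, "y": 0, "z": 0, "yaw": 0, "fingers": 0.6}, {"x": 0, "y": 0, "z": 0, "yaw": 0, "fingers": 1}, {"x": 0, "y": 0, "z": 0, "yaw": 0, "fingers": 1}, {"x": 0, "y": 0, "z": 0, "yaw": 0, "fingers": 1}, {"x": 0, "y": 0, "z": 0, "yaw": 0, "fingers": 1}], force=50)

```text
time: 31.05
eef_pos: [0.6726, -0.0305, 0.1148]
tcp_rot: [0.723, 0.691, 0.001, 0.002]
contact_force: [-0.8, -0.0, 6.5]
opening: 0.254
finger_force: 48.9
```

```bash
python3 - <<'E'
from h import *
s=ctrl.get_state(); print(s["contact_force"],s["wrist_torque"],s["finger_force"])
go(.6723,-.0314,.114,1.526)
E
```

```text
[-0.7742 -0.0392  6.4718] [0.0282 0.1354 0.0002] 48.90320956707001
t=31.05 at [ 0.6726 -0.0305  0.1148] psi 1.527 q1 -0.20 q6 -0.15 open 0.254 SHIFT [-0.001 -0.     0.001] yaw 0.0005477880583164563
```

Emit:
move_arm(plan=[{"x": 0, "y": 0, "z": -0.015, "yaw": 0, "fingers": 1}, {"x": 0, "y": 0, "z": -0.03, "yaw": 0, "fingers": 1}, {"x": 0, "y": 0, "z": -0.045, "yaw": 0, "fingers": 1}, {"x": 0, "y": 0, "z": -0.06, "yaw": 0, "fingers": 1}, {"x": 0, "y": 0, "z": -0.06, "yaw": 0, "fingers": 1}])

```text
time: 31.55
eef_pos: [0.6723, -0.0304, 0.1761]
tcp_rot: [0.723, 0.691, 0.001, 0.002]
contact_force: [0.2, -0.3, -0.2]
opening: 0.255
finger_force: 49.8
```

```bash
python3 - <<'E'
from h import *
s=ctrl.get_state(); print(s["contact_force"],s["wrist_torque"],s["finger_force"])
go(*sh2w((-.045,-.148,.174),(.634,.1185,-.045))[0],1.526)
E
```

```text
[ 0.1695 -0.2833 -0.2242] [-0.0294 -0.0053 -0.0116] 49.838685393333435
t=31.55 at [ 0.6723 -0.0304  0.1761] psi 1.527 q1 -0.20 q6 -0.15 open 0.255 SHIFT [-0.001 -0.09   0.002] yaw 0.0007114447096494558
```

Emit:
move_arm(plan=[{"x": 0, "y": -0.03, "z": 0, "yaw": 0, "fingers": 1}, {"x": -0.002, "y": -0.06, "z": 0, "yaw": 0, "fingers": 1}, {"x": -0.002, "y": -0.09, "z": 0, "yaw": 0, "fingers": 1}, {"x": -0.002, "y": -0.09, "z": 0, "yaw": 0, "fingers": 1}, {"x": -0.002, "y": -0.09, "z": 0, "yaw": 0, "fingers": 1}])

```text
time: 32.05
eef_pos: [0.5806, -0.0281, 0.1721]
tcp_rot: [0.723, 0.691, -0.0, -0.0]
contact_force: [0.7, 0.3, -0.4]
opening: 0.251
finger_force: 49.9
```

```bash
python3 - <<'E'
from h import *
s=ctrl.get_state(); print(s["contact_force"],s["finger_force"])
S=(.634,.1185,-.045)
go(*sh2w((-.045,-.150,.115),S)[0],1.526)
# scene camera: project expected pin top & shank, find dark grip blob near it; block edges
im,cam=snap("scene","s16"); tp,tc=snap("top","t16")
for h in (.06,0.0):
  for z in (.146,.108,.102,.057): print(h,z,proj(sh2w((-.045,-.15,z+h),S),cam)[0])
E
```

```text
[ 0.6556  0.2924 -0.3829] 49.89221513271332
t=32.05 at [ 0.5806 -0.0281  0.1721] psi 1.526 q1 -0.22 q6 -0.18 open 0.251 SHIFT [-0.001  0.002  0.057] yaw 0.0004978864047817666
0.06 0.146 [284.5202 183.6466]
0.06 0.108 [285.2314 200.5302]
0.06 0.102 [285.3414 203.1338]
0.06 0.057 [286.148  222.1401]
0.0 0.146 [285.632  209.9957]
0.0 0.108 [286.3054 225.8342]
0.0 0.102 [286.4097 228.2777]
0.0 0.057 [287.1738 246.1247]
```

Emit:
move_arm(plan=[{"x": 0, "y": 0, "z": 0.0, "yaw": 0, "fingers": 1}, {"x": 0, "y": 0, "z": 0.01, "yaw": 0, "fingers": 1}, {"x": 0, "y": 0, "z": 0.016, "yaw": 0, "fingers": 1}, {"x": 0, "y": 0, "z": 0.022, "yaw": 0, "fingers": 1}, {"x": 0, "y": 0, "z": 0.026, "yaw": 0, "fingers": 1}])

```text
time: 32.65
eef_pos: [0.5813, -0.0282, 0.1454]
tcp_rot: [0.723, 0.691, -0.0, -0.0]
contact_force: [1.2, -0.2, -0.2]
opening: 0.255
finger_force: 49.9
```

```bash
python3 - <<'E'
from h import *
s=ctrl.get_state(); print(s["contact_force"],s["wrist_torque"],s["finger_force"])
go(*sh2w((-.045,-.150,.114),(.634,.1185,-.045))[0],1.526)
E
```

```text
[ 1.1604 -0.1594 -0.1772] [-0.025  -0.128  -0.0604] 49.908172488212585
t=32.65 at [ 0.5813 -0.0282  0.1454] psi 1.526 q1 -0.22 q6 -0.18 open 0.255 SHIFT [-0.001  0.001  0.031] yaw 0.00047592081927305685
```

Emit:
move_arm(plan=[{"x": 0, "y": 0.001, "z": 0.01, "yaw": 0, "fingers": 1}, {"x": 0, "y": 0.001, "z": 0.02, "yaw": 0, "fingers": 1}, {"x": 0, "y": 0.001, "z": 0.028, "yaw": 0, "fingers": 1}, {"x": 0, "y": 0.001, "z": 0.033, "yaw": 0, "fingers": 1}, {"x": 0, "y": 0.001, "z": 0.033, "yaw": 0, "fingers": 1}])

```text
time: 33.15
eef_pos: [0.582, -0.0282, 0.1148]
tcp_rot: [0.722, 0.691, -0.001, -0.001]
contact_force: [-4.5, 0.9, 7.2]
opening: 0.253
finger_force: 50.5
```

```bash
python3 - <<'E'
from h import *
s=ctrl.get_state(); print(s["contact_force"],s["wrist_torque"],s["finger_force"])
go(*sh2w((-.045,-.150,.114),(.634,.1185,-.045))[0],1.526)
E
```

```text
[-4.4605  0.8962  7.2434] [0.2234 0.7955 0.1016] 50.52345156669617
t=33.15 at [ 0.582  -0.0282  0.1148] psi 1.527 q1 -0.22 q6 -0.18 open 0.253 SHIFT [-0.001  0.     0.001] yaw 0.00088259965620896
```

The collar has met the block (7 N). Easing back sideways, releasing, then lifting away.

Emit:
move_arm(plan=[{"x": 0, "y": -0.001, "z": 0, "yaw": 0, "fingers": 1}, {"x": 0, "y": -0.001, "z": 0, "yaw": 0, "fingers": 0.55}, {"x": 0, "y": -0.001, "z": 0, "yaw": 0, "fingers": 0.4}, {"x": 0, "y": -0.001, "z": 0, "yaw": 0, "fingers": 0.4}, {"x": 0, "y": -0.001, "z": 0, "yaw": 0, "fingers": 0.4}])

```text
time: 33.65
eef_pos: [0.581, -0.0282, 0.1129]
tcp_rot: [0.723, 0.691, -0.0, -0.0]
contact_force: [0.2, -0.4, -0.9]
opening: 0.598
finger_force: 0.0
```

Emit:
move_arm(plan=[{"x": 0, "y": 0, "z": -0.03, "yaw": 0, "fingers": 0.4}, {"x": 0, "y": 0, "z": -0.07, "yaw": 0, "fingers": 0.4}, {"x": 0, "y": 0, "z": -0.11, "yaw": 0, "fingers": 0.4}, {"x": 0, "y": 0, "z": -0.15, "yaw": 0, "fingers": 0.4}, {"x": 0, "y": 0, "z": -0.19, "yaw": 0, "fingers": 0.4}])

```text
time: 34.15
eef_pos: [0.5809, -0.0282, 0.3047]
tcp_rot: [0.723, 0.691, -0.0, -0.0]
contact_force: [0.3, 0.1, 0.0]
opening: 0.603
finger_force: 0.0
```

Emit:
move_arm(plan=[{"x": -0.045, "y": 0, "z": 0, "yaw": 0, "fingers": 0.4}, {"x": -0.09, "y": 0, "z": 0, "yaw": 0, "fingers": 0.4}, {"x": -0.12, "y": 0, "z": 0, "yaw": 0, "fingers": 0.4}, {"x": -0.12, "y": 0, "z": 0, "yaw": 0, "fingers": 0.4}, {"x": -0.12, "y": 0, "z": 0, "yaw": 0, "fingers": 0.4}])

```text
time: 34.65
eef_pos: [0.5757, -0.1485, 0.3029]
tcp_rot: [0.723, 0.691, 0.0, -0.001]
contact_force: [-1.3, -0.1, 0.4]
opening: 0.598
finger_force: 0.0
```

```bash
python3 - <<'E'
from h import *
S=(.634,.1185,-.045)
for n in ("wrist","scene","top"):
    im,cam=snap(n,n+"17"); print(n)
    for x in (-.045,.045):
        p=proj(sh2w((x,-.149,.146),S),cam)[0]; q=proj(sh2w((x,-.149,.125),S),cam)[0]; print(" expected top",p,"mid",q)
        a=np.maximum((q-28).astype(int),0); w=im[a[1]:a[1]+56,a[0]:a[0]+56].max(2); m=((w<45)*255).astype(np.uint8)
        k,l,st,c=cv2.connectedComponentsWithStats(m)
        for i in range(1,k):
            if st[i,4]>25: print("   dark",st[i,:5]+np.r_[a,0,0,0],c[i]+a)
    im2,cc=im,cam
im,cam=cv2.imread("pics/top17.png"),pose("top")
for p in [(.046,0,.168),(-.046,0,.168),(0,.072,.158),(0,-.072,.158)]:
    q=proj(sh2w(p,S),cam)[0].round().astype(int); b=im[q[1]-16:q[1]+17,q[0]-16:q[0]+17].min(2)>215
    print(q, b.sum(), np.argwhere(b).mean(0)[::-1]-16 if b.any() else None)
E
```

```text
wrist
 expected top [320.6407  85.2028] mid [320.5434  89.2258]
   dark [314  94  16   8  36] [321.9444  98.1111]
 expected top [428.5887  85.6235] mid [421.1618  89.5735]
scene
 expected top [285.9722 210.1878] mid [286.3437 219.0217]
   dark [282 212  11  12  86] [286.2907 217.0465]
 expected top [250.597  228.5324] mid [251.4037 237.6001]
   dark [223 225   8  19 119] [225.8908 234.1176]
top
 expected top [345.8636 216.5333] mid [345.2653 219.1907]
 expected top [341.7974 173.8509] mid [341.2977 177.3205]
[268 175] 539 [-1.7737  2.4972]
[270 220] 546 [1.5147 2.7857]
[233 202] 614 [-0.614  -0.6808]
[305 196] 521 [ 3.3474 -0.7409]
```

```bash
python3 - <<'E'
from h import *
S=(.634,.1185,-.045)
im=cv2.imread("pics/wrist17.png"); print(im[66:106:3,300:344:3].max(2))
im=cv2.imread("pics/scene17.png"); print(im[202:234:2,274:300:2].max(2))
for n in("scene",):
    cam=pose(n)
    for z in (.146,.108,.102): print(proj(sh2w([(-.045,-.149,z)],S),cam))
    t=cv2.imread("pics/scene0.png"); p=proj(sh2w((.045,-.148,.102),S),cam)[0]; print(p); p=p.astype(int); print(t[p[1]-26:p[1]+6:2,p[0]-12:p[0]+14:2].max(2))
E
```

```text
[[255 255 255 255 255 255 255 255 255 255 255 255 255 255 255]
 [255 255 255 255 255 255 255 255 255 255 255 255 255 255 255]
 [255 255 255 255 255 158  77  71 115 252 255 255 255 255 255]
 [255 255 255 255  92  75  75  72  71  65 236 255 255 255 255]
 [255 255 255 151  75  76  74  72  70  69  73 255 255 255 255]
 [255 255 255  82  77  75  73  71  69  66  63 234 255 255 255]
 [255 255 255  71  73  75  71  69  68  67  63 162 255 255 255]
 [255 255 255  69  73  71  69  70  66  64  60 133 255 255 255]
 [255 255 255  67  68  68  67  68  63  64  56 154 242 247 255]
 [255 255 255 121  60  65  64  65  63  58  47 195 243 242 246]
 [255 255 255 212  48  46  59  58  55  44  88 231 243 242 242]
 [255 255 255 255 137  52  39  39  39  57 171 238 241 242 241]
 [255 255 255 255 253 207  74  82 109 178 227 243 242 240 242]
 [255 255 255 255 255 195 175 183 150 102 225 242 243 242 240]]
[[ 79  76  66  67  66  60  63  61  64  63  63  63  63]
 [ 61  62  62  65  63  62  62  62  64  64  64  64  64]
 [ 63  62  63  63  64  64  62  63  63  64  62  63  63]
 [ 64  64  65  64  59  58  56  56  59  62  62  62  6
[... 930 characters left out ...]
78 144 109 102  89  57  61  63  62  62]
 [ 80 104 126 111  59  52  52  54  54  85  92  91  92]
 [ 97  98  97  65  49  52  53  54  46  79  95  93  94]
 [ 93  93  92  56  38  43  40  42  40  77 102 101 100]
 [ 92  93  92  60  36  39  38  41  41  71 103 102 101]
 [ 93  94  94  66  39  32  35  37  34  67 102 103 103]
 [ 94  94  95  72  38  35  37  40  36  67 104 103 104]
 [ 96  93  93  76  36  37  33  36  37  73 110  99 102]
 [ 95  97 133 165  64  33  36  36  34 125 202 156 107]
 [110 167 209 209  98  31  32  33  41 159 225 223 183]
 [153 170 178 174 137  87  66  92 158 199 209 221 218]
 [164 167 169 166 164 167 177 179 191 195 214 226 229]
 [159 162 165 168 182 185 187 190 206 217 228 229 201]]
```

```bash
python3 -c "
from plant import ctrl
print(ctrl.sign_off())"
```

```text
the job is handed in; nothing more can be done
None
```

I handed the job in, with no verdict returned: by my camera and force checks, the dial is at its zero stop (I briefly pressed it hard there), all four samples I found (2 jars, 2 bottles) stand in the tray, and the lock pin is parked upright in the notch.

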